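# Lay out print-head parts on the service mat

## Robot

A 6-joint arm with a two-finger parallel gripper is mounted at the origin on the work surface. World frame = base frame: x ahead of the robot, y to its left, z up, the work surface at z = 0. Lengths are in mm, angles in rad, forces in N, time in s.
With the tool pointing down it reaches from about 300 to 850 mm from the base axis. Payload 5.4 kg.
Tool frame: the origin (TCP) lies midway between the tips of the shut fingers; the grasp point (between the pads) lies 19 mm behind it; z points along the fingers, y is the direction in which the jaws open and shut (so a half turn about z gives the same grasp; the last joint's range is limited). The gripper opens to 85 mm and grips with 20 to 120 N. Pads are 22 mm wide; open, the fingers measure 114 mm over their backs; the gripper's body (76 mm by 85 mm) begins 54 mm behind the grasp point. The pads swing forward as they close: fully open they stand 13 mm farther back than shut.
Start: joints at [-1.517, 0.158, 1.597, -0, 1.386, -0.21], TCP at [149.908, -555.098, 231.299] pointing down, gripper open.
Joint ranges: [-2.91, 2.91], [-0.94, 2.29], [0.18, 2.7], [-1.29, 4.43], [0.17, 2.64], [-3, 3]. Speed limits (rad/s): [2.57, 2.57, 3.14, 3.14, 3.14, 3.14].

## Interface

Orientations are given as a rotation vector (axis times angle).
In Python, from plant import monitor, imaging, job, models gives the robot as it stands. The module is installed in compiled form; this text tells all that it offers.
- The arm moves only by the tool servo_tool, never from a script. Its argument "targets" is one flat list of numbers, 4 for each row, row after row: the shift along the tool's x, y, z in cm, then the turn about the tool's z in degrees. A call has 1 to 8 rows; each row shifts and turns the pose as measured when the row begins, along the tool's axes as they then stand; what a row does not reach is not made up. A row lasts 1/10 s, in which the tool goes at most 50 mm and 8.59 degrees, less where a joint would pass 70% of its speed; a pose out of reach is approached as far as the arm can. A call is refused whole if a number of a shift passes 5 or a number of a turn 8.59, either way. A call with a gripper value outside its range is refused whole. "grip" is the gripper's target within -1 to 1 (shut at 1, half-way at 0, fully open at -1), set as the call begins (left out, the last holds). The fingers move at their own pace and stop on an object; "squeeze" is the grip in N (left out, the last holds). Time passes only in rows, so rows that do not move let the fingers close. It gives the time, the measured TCP pose, the force and the opening at its end, in the units of the state.
- monitor.sense(): the state, without advancing time (a new reading comes with each control period).
- imaging.get_image(name): name is "scene" or "top" or "wrist"; returns a dict with "pixels" (480x640x3 uint8, red, green, blue), "intrinsics" (3x3 intrinsics, pixels), "k1" (the pictures are not rectified: a ray, as slopes to the right and down, at radius r is drawn at 1 + k1 r^2 times it, then the intrinsics apply), "extrinsics" (4x4, takes a point from camera to world coordinates). Camera axes: x right, y up, looking along -z (the intrinsics and any distortion apply to the point x, -y, -z); pixel columns grow to the right and rows downward; lengths in mm; the calibration is good to about 2 mm. A picture is of the moment at which its call begins. There is no depth.
- job.job_done(): hands the job in, once; it reports no verdict.
Trained networks look in the newest picture that a camera, given by its name, has taken for a name from the list of things; names that differ only in an ending like _2 or _b are one class to them, and where a whole thing is asked for, a point or a joint stands for the part that bears it (a point fixed in the world has none). Each returns a list of dicts, best first, with "conf" (0 to 1); they miss things now and then, are a little off and sometimes report something else, mostly with a low value. They report only what shows in the picture. A call takes as long as a camera call.
- models.trace(thing, camera): "pixels" (480x640 bool, what is visible of it) and "rect" ([left, top, right, bottom] in pixels, round what is visible of it).
- models.place_of(thing, camera): "uv" ([column, row] in pixels: a listed point, or the origin of a listed thing).
The state is a dict: "clock": time; "qpos": joint angles; "joint_velocities": joint speeds; "joint_torque": joint torques, N m; "tool_pos": TCP position; "tcp_rot": TCP orientation; "ft_force": force on the tool from outside, world axes, zero at the start; "ft_torque": the same for the moment, N m; "grip_width": finger opening in mm.
Only numpy, scipy, OpenCV 4.12 (cv2) and the standard library are available. Lean on these libraries where they do the work, as an engineer would, in place of code of your own. Each camera call takes 0.05 s, during which the arm holds its last target.

## Task

Lay out the print-head parts upright and square with the edges of the dark service mat: the heat sink directly behind the print head (on the side away from the robot) and the motor directly in front of the rail carriage (on the robot's side), each in line with its neighbour and with about 3 cm of clear gap to it, the heater block midway between the print head and the rail carriage, and the fan centred on top of the heat sink, square with it. Behind, in front and in line are meant along the mat's own edges. Set the parts down without dropping them, and leave the jar, the screwdriver and the brush where they are.

Things in the scene. Friction and masses are not known exactly. Their poses are not given: they have to be found in the camera images.
- mat: Thin dark rectangular service mat, fixed flat on the bench, 280 mm (its x) by 360 mm (its y), 3 mm thick, with a thin grey border line. Origin: centre of its underside, on the bench. Its x axis points away from the robot, parallel to its 280 mm sides, its y axis to the robot's left; it may be turned up to about 9 degrees on the bench.
- print_head: Black print head with a dark steel top plate and two upright brass couplings, 60 x 60 mm in plan, 60 mm high with the couplings (black box 44 mm), fixed on the mat, square with it. Its place (left or right half of the mat) varies. Origin: centre of its underside, on the mat's top; axes parallel to the mat's, x away from the robot.
- rail_carriage: Linear rail carriage: a bright aluminium plate with four screws over a dark bearing block on a short steel rail, 60 x 60 mm in plan, 44 mm high, fixed on the mat, square with it, in one row with the print head (same mat x), centres 210 mm apart. Origin: centre of its underside, on the mat's top; axes parallel to the mat's, x away from the robot.
- heat_sink: Loose heat sink: a stack of six square bright aluminium fins, 44 x 44 mm, 24 mm high, flat top. About 90 g. Origin: centre of its underside; x and y along its sides, z up. Starts flat on the bench, to the robot's right of the mat, its x axis within about 29 degrees of straight ahead of the robot, as for the other three loose parts (which of them lies where varies).
- fan: Loose square black cooling fan with a grey round opening with blades and hub on top, 40 x 40 mm, 20 mm high (hub 1 mm more). About 45 g. Origin: centre of its underside; x and y along its sides, z up. Starts flat on the bench.
- motor: Loose stepper motor standing with its shaft up: square body 42 x 42 mm, 40 mm high, aluminium end caps and black middle; thin steel shaft up to 60 mm high. About 250 g. Origin: centre of its underside; x and y along its sides, z up. Starts on the bench.
- heater_block: Loose heater block: small aluminium block 30 mm (its x) by 24 mm (its y), 18 mm high, with a brass nozzle pointing up on top (28 mm high in all). About 50 g. Origin: centre of its underside; z up. Starts on the bench.
- jar: Bystander: small closed amber glass jar, 48 mm across, 55 mm high, on the bench at the far right, beyond the loose parts. Origin: centre of its underside.
- screwdriver: Bystander: screwdriver 170 mm long lying on the bench to the robot's left of the mat, about along x. Origin: about its middle.
- brush: Bystander: brush 160 mm long lying on the bench across the robot's front right, nearer the robot than the loose parts. Origin: about its middle.

How it is judged (in metres and radians):
At the end, for the whole second after the job is handed in: Released, at rest, upright, square (0.2 rad): heat sink behind print head and motor before rail carriage, on the mat, gap 30 +-15 mm, at most 15 mm out of line; heater block between those two, 105 +-15 mm from each centre, 15 mm off; fan flat on the heat sink, centres within 10 mm (angle between each of heat_sink, fan, motor, heater_block's own z axis and vertical below 0.1 rad and linear speed of each of heat_sink, fan, motor, heater_block below 0.02 m/s and angular speed of each of heat_sink, fan, motor, heater_block below 0.2 rad/s and contact force between each of heat_sink, fan, motor, heater_block and the fingers below 0.02 N and (angle between the x axis of heat_sink and the x axis of mat, either way round below 0.2 rad or angle between the x axis of heat_sink and the y axis of mat, either way round below 0.2 rad) and z of heat_sink in the frame of mat between -0.002 and 0.007 m and (angle between the x axis of fan and the x axis of heat_sink, either way round below 0.2 rad or angle between the x axis of fan and the y axis of heat_sink, either way round below 0.2 rad) and (angle between the x axis of motor and the x axis of mat, either way round below 0.2 rad or angle between the x axis of motor and the y axis of mat, either way round below 0.2 rad) and z of motor in the frame of mat between -0.002 and 0.007 m and (angle between the x axis of heater_block and the x axis of mat, either way round below 0.2 rad or angle between the x axis of heater_block and the y axis of mat, either way round below 0.2 rad) and z of heater_block in the frame of mat between -0.002 and 0.007 m and x of heat_sink in the frame of print_head between 0.067 and 0.097 m and y of heat_sink in the frame of print_head between -0.015 and 0.015 m and x of motor in the frame of rail_carriage between -0.096 and -0.066 m and y of motor in the frame of rail_carriage between -0.015 and 0.015 m and x of heater_block in the frame of print_head between -0.015 and 0.015 m and horizontal distance between heater_block and print_head between 0.09 and 0.12 m and horizontal distance between heater_block and rail_carriage between 0.09 and 0.12 m and z of fan in the frame of heat_sink between 0.02 and 0.028 m and horizontal distance between fan and heat_sink below 0.01 m); the robot touches nothing.
It fails at once if a loose part is dropped or flung (faster than 0.6 m/s while the fingers do not hold it) ((linear speed of heat_sink above 0.6 m/s and contact force between heat_sink and the fingers below 0.02 N) or (linear speed of fan above 0.6 m/s and contact force between fan and the fingers below 0.02 N) or (linear speed of motor above 0.6 m/s and contact force between motor and the fingers below 0.02 N) or (linear speed of heater_block above 0.6 m/s and contact force between heater_block and the fingers below 0.02 N)).
It fails at once if the jar, the screwdriver or the brush is moved by more than 20 mm (distance of any of jar, screwdriver, brush from where it was at the start of the episode above 0.02 m).
It also fails if it takes over 96 s, if anything falls off the work surface, if the arm or the gripper's body presses on something with over 40 N, if the wrist force passes 120 N, or if a joint passes its speed limit or range.

## Working session

There is one attempt and no reset: what is moved stays moved. The work goes in short steps, Python scripts to look and compute and a tool call to move; the robot and the scene stay as the last step left them, time stands still between calls to the robot, and variables do not carry over. Pictures are saved under pics/ and viewed, and the job is handed in when it is done.

Besides the shell and the picture viewer there is one more tool, called after "Request:" by a JSON object that holds its "op" and its "data". servo_tool: Moves the arm, as the interface text tells. Its arguments: {"type":"object","properties":{"targets":{"type":"array"},"grip":{"type":"number"},"squeeze":{"type":"number"}},"required":["targets"]}

```bash
mkdir -p pics; ls
cat > h.py <<'E'
import numpy as np, cv2
from plant import monitor, imaging, job, models
from scipy.spatial.transform import Rotation as R
def grab(name,fn=None):
    d=imaging.get_image(name)
    if fn: cv2.imwrite('pics/'+fn+'.png',d['pixels'][:,:,::-1])
    return d
def ray(d,uv):
    K=np.array(d['intrinsics']);k1=d['k1'];T=np.array(d['extrinsics'])
    p=np.array([(uv[0]-K[0,2])/K[0,0],(uv[1]-K[1,2])/K[1,1]])
    q=p.copy()
    for _ in range(30): q=p/(1+k1*(q@q))
    v=T[:3,:3]@np.array([q[0],-q[1],-1.]); return T[:3,3],v
def atz(d,uv,z):
    o,v=ray(d,uv); return o+v*(z-o[2])/v[2]
def proj(d,X):
    K=np.array(d['intrinsics']);T=np.array(d['extrinsics'])
    c=T[:3,:3].T@(np.array(X,float)-T[:3,3]); s=np.array([c[0],-c[1]])/-c[2]
    s=s*(1+d['k1']*(s@s)); return np.array([K[0,0]*s[0]+K[0,2],K[1,1]*s[1]+K[1,2]])
def tri(rays):
    A=np.zeros((3,3));b=np.zeros(3)
    for o,v in rays:
        v=v/np.linalg.norm(v);P=np.eye(3)-np.outer(v,v);A+=P;b+=P@o
    return np.linalg.solve(A,b)
E
python3 - <<'E'
from h import *
for n in ['scene','top','wrist']:
    d=grab(n,n+'0'); print(n,np.round(d['intrinsics'],1).tolist(),d['k1'],np.round(d['extrinsics'],3).tolist())
s=monitor.sense(); print(s)
E
```

```text
pics
scene [[602.3, 0.0, 320.5], [0.0, 602.3, 243.5], [0.0, 0.0, 1.0]] 0.05583714097745373 [[0.82, -0.471, 0.324, 877.904], [0.572, 0.687, -0.448, -496.922], [-0.012, 0.553, 0.833, 1032.765], [0.0, 0.0, 0.0, 1.0]]
top [[594.4, 0.0, 315.3], [0.0, 594.4, 241.0], [0.0, 0.0, 1.0]] -0.18350596179212791 [[-0.002, 0.991, -0.132, 365.77], [-1.0, -0.003, -0.004, 18.875], [-0.004, 0.132, 0.991, 1170.895], [0.0, 0.0, 0.0, 1.0]]
wrist [[395.3, 0.0, 313.0], [0.0, 395.3, 238.5], [0.0, 0.0, 1.0]] -0.05743688733137233 [[0.26, 0.932, 0.254, 213.442], [-0.966, 0.251, 0.067, -539.528], [-0.002, -0.262, 0.965, 371.197], [0.0, 0.0, 0.0, 1.0]]
{'clock': 0.15, 'qpos': array([-1.51709764e+00,  1.58928024e-01,  1.59794889e+00,  1.92689307e-05,
        1.38624020e+00, -2.10099768e-01]), 'joint_velocities': array([-0.00118574, -0.00102463, -0.00328414,  0.00025983, -0.00192494,
        0.00048615]), 'joint_torque': array([ 4.84277825e-04, -3.96378064e+01, -3.31784856e+01, -1.83728794e-04,
        5.48185242e-03, -3.71084097e-07]), 'tool_pos': array([ 149.89016161, -554.62497975,  230.52679605]), 'tcp_rot': array([-3.11280006e+00, -4.12967969e-01, -2.16623499e-04]), 'ft_force': array([ 0.52591381, -0.09302647,  0.35683273]), 'ft_torque': array([ 0.00950707, -0.01348946, -0.01190017]), 'grip_width': 85.70989871612953}
```

View pics/scene0.png

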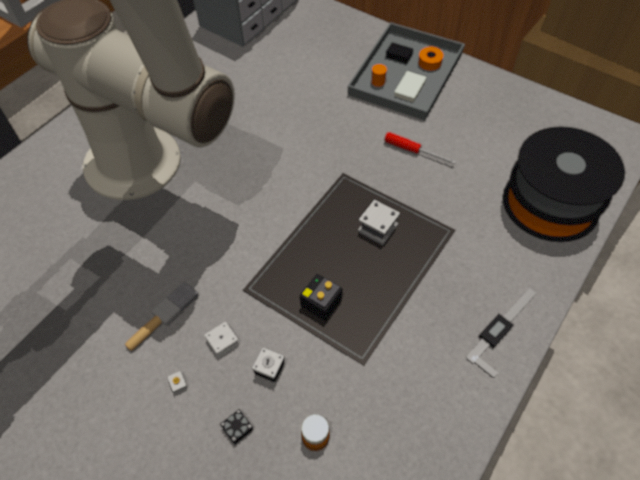

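View pics/top0.png

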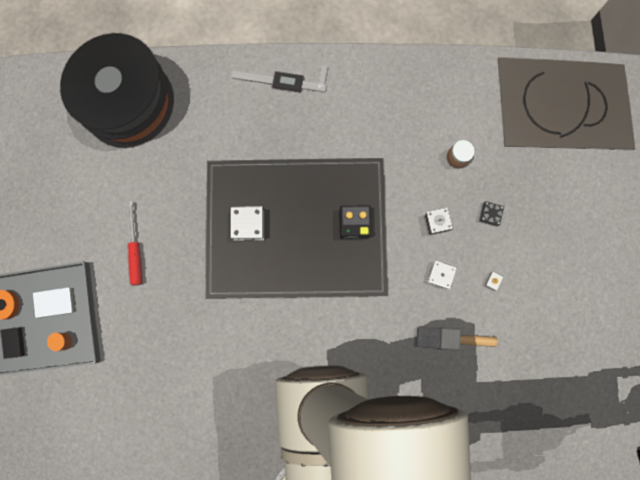

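View pics/wrist0.png

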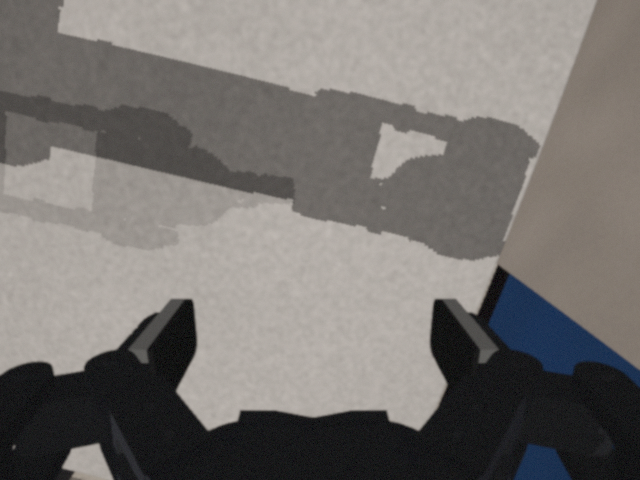

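Run:
```python
from h import *
a=cv2.imread('pics/top0.png')[180:310,400:530]; b=cv2.imread('pics/scene0.png')[310:450,150:340]
cv2.imwrite('pics/z1.png',cv2.resize(a,None,fx=4,fy=4,interpolation=2)); cv2.imwrite('pics/z2.png',cv2.resize(b,None,fx=4,fy=4,interpolation=2))
for n in ['top','scene']:
    d=grab(n)
    for t in ['heat_sink','fan','motor','heater_block','print_head','rail_carriage','mat','jar','brush','screwdriver']:
        r=models.place_of(t,n); q=models.trace(t,n)
        print(n,t,[(np.round(x['uv'],1).tolist(),round(x['conf'],2),np.round(atz(d,x['uv'],3 if t in('print_head','rail_carriage') else 0)[:2]).tolist()) for x in r[:2]],[(x['rect'],round(x['conf'],2)) for x in q[:2]])
```

```text
top heat_sink [([441.0, 275.3], 0.59, [453.0, -227.0])] [([427.4, 259.9, 455.8, 287.2], 0.58)]
top fan [([490.6, 213.8], 0.64, [577.0, -333.0])] [([478.7, 198.7, 504.1, 227.5], 0.63)]
top motor [([435.0, 225.1], 0.86, [554.0, -217.0])] [([422.3, 209.5, 449.9, 237.6], 0.91)]
top heater_block [([489.1, 281.5], 0.58, [439.0, -325.0])] [([481.9, 272.6, 506.6, 288.8], 0.78)]
top print_head [([350.7, 223.0], 0.71, [558.0, -48.0]), ([454.3, 344.7], 0.45, [315.0, -250.0])] [([337.2, 206.3, 370.2, 236.5], 0.82)]
top rail_carriage [([246.2, 225.8], 0.93, [553.0, 161.0])] []
top mat [([297.0, 228.5], 0.82, [547.0, 59.0])] [([206.9, 159.9, 388.4, 297.7], 0.85)]
top jar [([459.2, 158.7], 0.66, [692.0, -273.0])] [([447.6, 137.2, 473.3, 170.5], 0.92), ([424.0, 211.2, 452.4, 238.9], 0.23)]
top brush [([457.8, 342.6], 0.97, [319.0, -258.0])] [([416.7, 332.8, 500.1, 349.1], 0.88)]
top screwdriver [([132.8, 240.5], 0.66, [524.0, 393.0])] [([126.5, 198.9, 142.1, 286.1], 0.65)]
scene heat_sink [([224.9, 343.4], 0.84, [457.0, -224.0])] []
scene fan [([238.6, 427.5], 0.85, [576.0, -329.0])] [([221.1, 411.7
[... 201 characters left out ...]
[551.0, -53.0])] [([167.9, 370.1, 186.4, 396.6], 0.56)]
scene print_head [([321.8, 300.8], 0.59, [555.0, -50.0])] [([298.9, 276.4, 343.0, 317.3], 0.95), ([301.1, 416.3, 332.0, 452.2], 0.72)]
scene rail_carriage [([376.7, 230.0], 0.9, [554.0, 151.0]), ([177.8, 381.0], 0.41, [436.0, -327.0])] [([358.3, 202.4, 399.4, 242.8], 0.82)]
scene mat [([352.4, 259.6], 0.66, [551.0, 63.0])] [([245.1, 173.6, 454.3, 367.3], 0.57)]
scene jar [([312.9, 436.0], 0.61, [689.0, -269.0])] [([302.8, 415.8, 331.5, 450.6], 0.94)]
scene brush [([162.6, 319.5], 0.62, [328.0, -253.0])] [([126.1, 282.7, 197.5, 351.2], 0.74)]
scene screwdriver [([417.7, 149.6], 0.6, [512.0, 396.0])] [([385.8, 132.9, 456.6, 162.9], 0.87)]
```

View pics/z1.png

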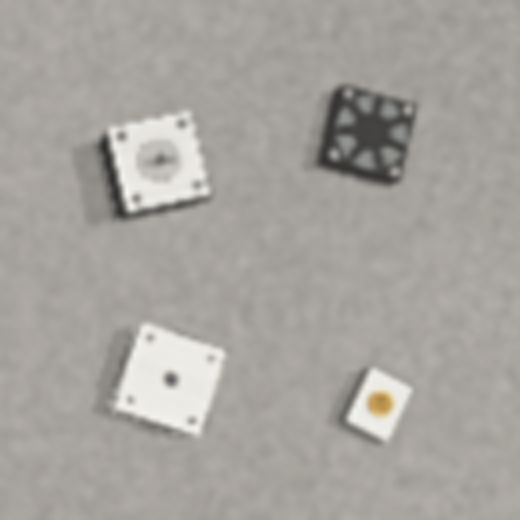

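View pics/z2.png

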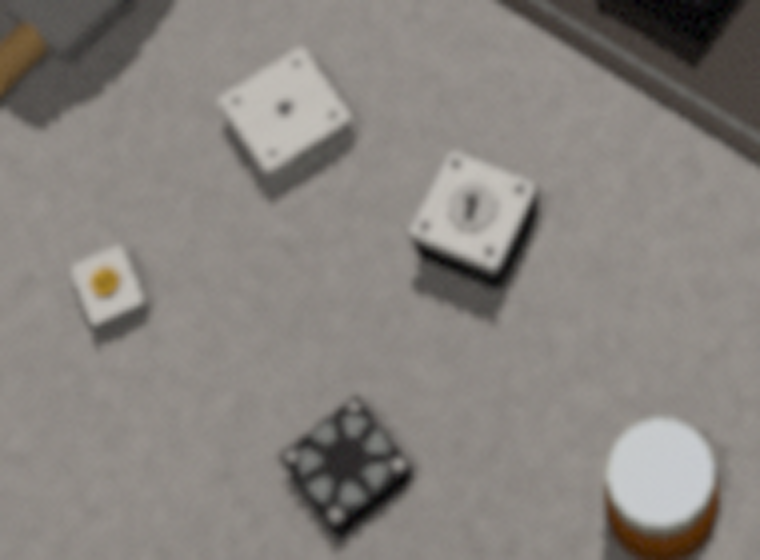

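Run:
```python
from h import *
D={n:grab(n) for n in('top','scene')}
z1={'motor':[(108,133),(187,112),(211,192),(130,214)],'heat_sink':[(149,322),(226,350),(200,436),(112,406)],'fan':[(343,85),(417,105),(402,182),(327,166)],'heater':[(372,366),(412,388),(386,441),(346,417)]}
z2={'motor':[(455,150),(537,185),(496,275),(412,235)],'heat_sink':[(305,45),(354,117),(273,172),(217,101)],'fan':[(355,398),(413,467),(340,530),(280,457)],'heater':[(122,245),(146,297),(95,325),(70,265)]}
H={'motor':40,'heat_sink':24,'fan':20,'heater':18}
for k in z1:
    a=(np.array(z1[k])+.5)/4-.5+[400,180]; b=(np.array(z2[k])+.5)/4-.5+[150,310]
    c=tri([ray(D['top'],a.mean(0)),ray(D['scene'],b.mean(0))]); print(k,'tri',c.round(1))
    for n,p in(('top',a),('scene',b)):
        w=np.array([atz(D[n],q,H[k])[:2] for q in p]).astype(np.float32)
        e=np.roll(w,-1,0)-w; ang=np.degrees(np.arctan2(e[:,1],e[:,0]))
        print('  ',n,w.mean(0).round(1),'len',np.linalg.norm(e,axis=1).round(1),'ang',ang.round(1))
for n in D:
    q=models.trace('mat',n)
    if q:
        m=q[0]['pixels'].astype(np.uint8); cs=max(cv2.findContours(m,0,1)[0],key=cv2.contourArea)[:,0]
        hull=cv2.convexHull(cs)[:,0]
        w=np.array([atz(D[n],x,3)[:2] for x in hull]).astype(np.float32)
        r=cv2.minAreaRect(w); print(n,r)
    s=cv2.resize(D[n]['pixels'][140:310,190:400] if n=='top' else D[n]['pixels'][160:370,240:460],None,fx=3.5 if n=='top' else 2.8,fy=3.5 if n=='top' else 2.8,interpolation=2)
    cv2.imwrite('pics/m_%s.png'%n,s[:,:,::-1])
```

```text
motor tri [ 557.6 -218.5   37.2]
   top [ 556.7 -218.4] len [40.8 40.9 41.7 41. ] ang [ -75.2 -165.1  104.9   13.6]
   scene [ 558.8 -218.5] len [40.6 44.1 41.6 42.8] ang [  10.5  -76.7 -171.3  102.2]
heat_sink tri [ 453.1 -224.2   25.2]
   top [ 452.9 -225. ] len [40.4 44.2 45.6 45.2] ang [-110.2  161.4   70.9  -25.2]
   scene [ 452.9 -223.3] len [44.4 43.2 45.3 46.8] ang [ -20.1 -107.5  164.5   71.4]
fan tri [ 575.3 -331.8   17.7]
   top [ 574.4 -331.8] len [39.2 40.3 39.1 42.3] ang [-104.8  166.    78.1  -13.8]
   scene [ 576.4 -331.5] len [39.5 38.2 40.9 38.4] ang [ -12.9 -103.2  167.5   74.8]
heater tri [ 440.2 -329.9   19.3]
   top [ 440.4 -330.2] len [22.9 29.7 23.3 28.8] ang [-118.9  151.3   58.9  -29.4]
   scene [ 439.5 -329.6] len [27.5 23.9 31.  23.4] ang [ -25.4 -114.   153.3   57.5]
top ((551.3594970703125, 63.01255798339844), (282.0312194824219, 361.3855285644531), 0.5292985439300537)
scene ((549.4132690429688, 62.637657165527344), (282.0376281738281, 360.5363464355469), 0.6826282143592834)
```

View pics/m_top.png

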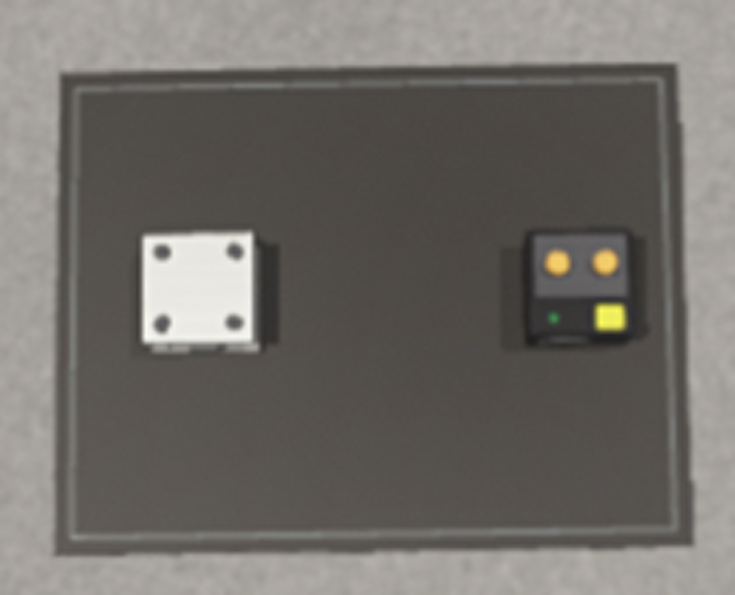

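View pics/m_scene.png

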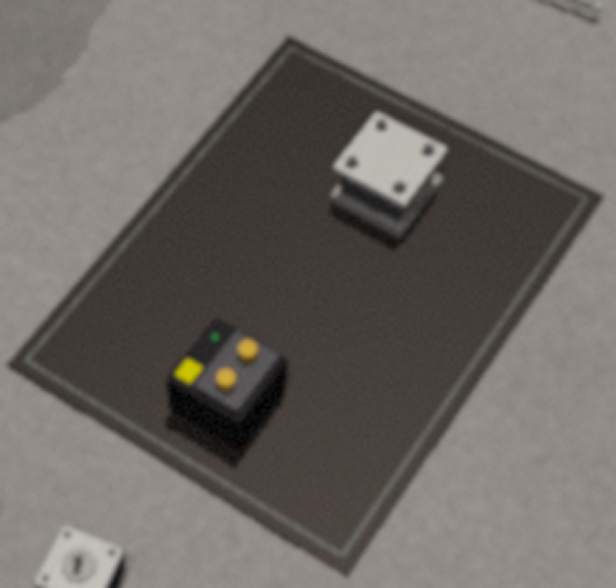

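Run:
```python
from h import *
D={n:grab(n) for n in('top','scene')}
A={'rail':[(142,233),(254,231),(260,343),(142,345)],'ph':[(529,231),(630,230),(631,344),(527,346)]}
B={'rail':[(377,112),(447,150),(407,207),(334,165)],'ph':[(215,320),(286,358),(240,416),(168,375)]}
for k in A:
    a=(np.array(A[k])+.5)/3.5-.5+[190,140]; b=(np.array(B[k])+.5)/2.8-.5+[240,160]
    print(k,tri([ray(D['top'],a.mean(0)),ray(D['scene'],b.mean(0))]).round(1))
    for n,p in(('top',a),('scene',b)):
        w=np.array([atz(D[n],q,47)[:2] for q in p]); e=np.roll(w,-1,0)-w
        print('  ',n,w.mean(0).round(1),np.linalg.norm(e,axis=1).round(1),np.degrees(np.arctan2(e[:,1],e[:,0])).round(1))
```

```text
rail [553.9 155.3  45.9]
   top [553.3 154.8] [62.1 62.4 64.9 62.4] [ -89.3 -176.4   90.8    1.1]
   scene [554.4 155.4] [60.2 59.1 62.5 58.3] [ -0.9 -87.7 178.4  90. ]
ph [553.9 -53.   44.9]
   top [552.8 -53.7] [55.7 63.4 56.9 63.9] [-89.5 179.6  91.   -1.5]
   scene [555.2 -52.8] [56.2 53.2 56.8 52.5] [   2.8  -90.7 -178.    88.5]
```

```bash
cat >> h.py <<'E'
def pose():
    s=monitor.sense(); M=R.from_rotvec(s['tcp_rot']).as_matrix()
    return s, s['tool_pos'], np.degrees(np.arctan2(M[1,0],M[0,0])), M
def plan(x,y,z,psi,n):
    s,p,a,M=pose(); d=(np.array([x,y,z])-p); 
    print('now',p.round(1),'psi',round(a,2),'tilt',np.degrees(np.arccos(min(1,-M[2,2]))).round(2),'w',round(s['grip_width'],1),'t',round(s['clock'],2),'F',np.round(s['ft_force'],1))
    print('world d',d.round(1),'turn',round(a-psi,2))
    out=[]
    da=(a-psi)/n
    for i in range(n):
        b=np.radians(a-da*i); c,q=np.cos(b),np.sin(b); e=d/n/10
        out.append([round(e[0]*c+e[1]*q,2),round(e[0]*q-e[1]*c,2),round(-e[2],2),round(da,1)])
    print(out)
E
python3 -c "
from h import *
plan(453,-224,200,-19,12)"
```

```text
now [ 149.9 -555.1  231.3] psi 15.12 tilt 0.0 w 85.4 t 2.55 F [-0.4  0.2  0.5]
world d [303.1 331.1 -31.3] turn 34.12
[[np.float64(3.16), np.float64(-2.0), np.float64(0.26), np.float64(2.8)], [np.float64(3.05), np.float64(-2.16), np.float64(0.26), np.float64(2.8)], [np.float64(2.94), np.float64(-2.31), np.float64(0.26), np.float64(2.8)], [np.float64(2.83), np.float64(-2.45), np.float64(0.26), np.float64(2.8)], [np.float64(2.7), np.float64(-2.59), np.float64(0.26), np.float64(2.8)], [np.float64(2.57), np.float64(-2.72), np.float64(0.26), np.float64(2.8)], [np.float64(2.43), np.float64(-2.84), np.float64(0.26), np.float64(2.8)], [np.float64(2.29), np.float64(-2.96), np.float64(0.26), np.float64(2.8)], [np.float64(2.14), np.float64(-3.07), np.float64(0.26), np.float64(2.8)], [np.float64(1.98), np.float64(-3.17), np.float64(0.26), np.float64(2.8)], [np.float64(1.82), np.float64(-3.27), np.float64(0.26), np.float64(2.8)], [np.float64(1.66), np.float64(-3.35), np.float64(0.26), np.float64(2.8)]]
```

Request:
{"op": "servo_tool", "data": {"targets": [3.2,-2.0,0.3,3,3.1,-2.1,0.3,3,3.0,-2.3,0.3,3,2.8,-2.4,0.3,3,2.7,-2.6,0.3,3,2.6,-2.7,0.3,3,2.4,-2.8,0.3,3,2.3,-3.0,0.3,3], "grip": -1}}

```text
clock: 3.35
tool_pos: [361.4, -335.6, 207.1]
tcp_rot: [3.124, -0.283, 0.002]
ft_force: [0.7, -0.5, 0.2]
grip_width: 85.6
```

```bash
sed -i 's/    print(out)/    print([[float(v) for v in r] for r in out])/' h.py; python3 -c "
from h import *
plan(453,-224,200,-19,5)"
```

```text
now [ 361.4 -335.6  207.1] psi -10.37 tilt 0.3 w 85.6 t 3.35 F [ 0.7 -0.5  0.2]
world d [ 91.6 111.6  -7.1] turn 8.63
[[1.4, -2.53, 0.14, 1.7], [1.32, -2.57, 0.14, 1.7], [1.25, -2.61, 0.14, 1.7], [1.17, -2.64, 0.14, 1.7], [1.09, -2.68, 0.14, 1.7]]
```

Request:
{"op": "servo_tool", "data": {"targets": [1.4,-2.5,0.1,2,1.4,-2.6,0.1,2,1.3,-2.6,0.1,2,1.2,-2.7,0.1,2,1.1,-2.7,0.1,1,0,0,0,0]}}

```text
clock: 3.95
tool_pos: [462.2, -216.1, 201.7]
tcp_rot: [3.092, -0.531, 0.006]
ft_force: [-0.9, 0.2, -0.6]
grip_width: 85.4
```

```bash
python3 -c "
from h import *
d=grab('wrist','w1')
plan(453,-224,4,-19,5)"
```

```text
now [ 461.4 -217.3  201.8] psi -19.53 tilt 0.36 w 85.7 t 4.0 F [ 0.  -0.4  0.9]
world d [  -8.4   -6.7 -197.8] turn -0.53
[[-0.11, 0.18, 3.96, -0.1], [-0.11, 0.18, 3.96, -0.1], [-0.11, 0.18, 3.96, -0.1], [-0.11, 0.18, 3.96, -0.1], [-0.11, 0.18, 3.96, -0.1]]
```

View pics/w1.png

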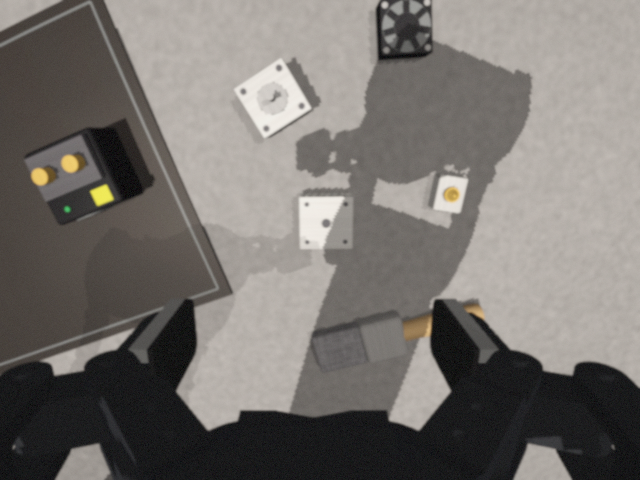

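```bash
python3 -c "
from h import *
d=grab('wrist')
P={'hs':([(300,196),(352,197),(352,248),(300,248)],24),'motor':([(283,58),(313,107),(265,138),(234,93)],40),'heater':([(439,173),(468,177),(462,214),(433,208)],18)}
for k,(p,h) in P.items():
    w=np.array([atz(d,q,h)[:2] for q in p]); e=np.roll(w,-1,0)-w
    print(k,w.mean(0).round(1),np.linalg.norm(e,axis=1).round(1),np.degrees(np.arctan2(e[:,1],e[:,0])).round(1))
plan(453,-224,4,-19,5)
"
```

```text
hs [ 451.2 -228.1] [42.3 43.2 43.7 44. ] [-110.7  161.9   70.3  -20.1]
motor [ 554.8 -223.1] [40.  42.1 38.8 43.2] [-167.2  102.2   14.5  -76.2]
heater [ 438.8 -334. ] [24.8 31.2 25.8 29.3] [-116.8  156.5   59.   -25.1]
now [ 460.8 -218.2  201.9] psi -19.6 tilt 0.38 w 85.3 t 4.05 F [-0.1 -0.3 -0. ]
world d [  -7.8   -5.8 -197.9] turn -0.6
[[-0.11, 0.16, 3.96, -0.1], [-0.11, 0.16, 3.96, -0.1], [-0.11, 0.16, 3.96, -0.1], [-0.11, 0.16, 3.96, -0.1], [-0.11, 0.16, 3.96, -0.1]]
```

```bash
python3 -c "
from h import *
plan(452.5,-225.5,4,-19.3,8)
"
```

```text
now [ 460.8 -218.2  201.9] psi -19.6 tilt 0.38 w 85.3 t 4.05 F [-0.1 -0.3 -0. ]
world d [  -8.3   -7.3 -197.9] turn -0.3
[[-0.07, 0.12, 2.47, -0.0], [-0.07, 0.12, 2.47, -0.0], [-0.07, 0.12, 2.47, -0.0], [-0.07, 0.12, 2.47, -0.0], [-0.07, 0.12, 2.47, -0.0], [-0.07, 0.12, 2.47, -0.0], [-0.07, 0.12, 2.47, -0.0], [-0.07, 0.12, 2.47, -0.0]]
```

Request:
{"op": "servo_tool", "data": {"targets": [-0.1,0.2,3,0,-0.1,0.2,3,0,-0.1,0.2,3,0,-0.1,0.2,3,0,-0.1,0.1,2,0,-0.1,0.1,2,0,0,0,1,0,0,0,0,0]}}

```text
clock: 4.85
tool_pos: [449.2, -237.3, 29.2]
tcp_rot: [3.081, -0.546, 0.013]
ft_force: [0.0, 0.3, 0.8]
grip_width: 85.4
```

```bash
python3 -c "
from h import *
grab('wrist','w2')
plan(452.5,-225.5,4,-19.3,3)
"
```

```text
now [ 449.7 -237.6   29.9] psi -20.08 tilt 0.91 w 85.4 t 4.9 F [0.9 0.3 0.4]
world d [  2.8  12.1 -25.9] turn -0.78
[[-0.05, -0.41, 0.86, -0.3], [-0.05, -0.41, 0.86, -0.3], [-0.05, -0.41, 0.86, -0.3]]
```

View pics/w2.png

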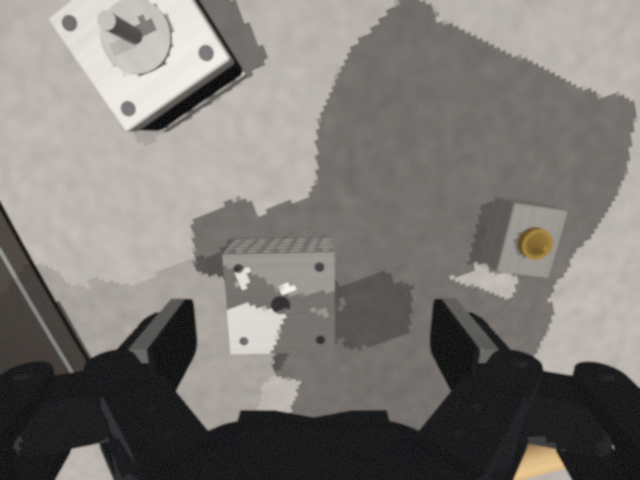

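```bash
python3 -c "
from h import *
d=grab('wrist')
P={'hs':([(224,253),(335,252),(334,354),(230,354)],24)}
for k,(p,h) in P.items():
    w=np.array([atz(d,q,h)[:2] for q in p]); e=np.roll(w,-1,0)-w
    print(k,w.mean(0).round(1),np.linalg.norm(e,axis=1).round(1),np.degrees(np.arctan2(e[:,1],e[:,0])).round(1))
s,p,a,M=pose();print(M.round(4),p)
c=np.array([*w.mean(0),24]); print((M.T@(c-p)).round(1))
E=np.array(d['extrinsics']); print((M.T@E[:3,:3]).round(3),(M.T@(E[:3,3]-p)).round(1))
plan(452.5,-225.5,4,-19.3,3)
"
```

```text
hs [ 452.3 -227. ] [43.2 44.7 43.6 44.2] [-109.8  160.2   69.7  -20.4]
[[ 0.9393 -0.3431  0.0082]
 [-0.343  -0.9392 -0.0154]
 [ 0.013   0.0116 -0.9998]] [ 450.44740751 -237.84084172   30.76023458]
[ -2.1 -10.9   6.6]
[[-0.001  0.964  0.265]
 [ 1.     0.001  0.001]
 [ 0.001  0.265 -0.964]] [  66.     2.3 -139.8]
now [ 450.4 -237.8   30.8] psi -20.06 tilt 1.0 w 85.5 t 4.95 F [ 0.2 -1.1 -0.7]
world d [  2.1  12.3 -26.8] turn -0.76
[[-0.08, -0.41, 0.89, -0.3], [-0.08, -0.41, 0.89, -0.3], [-0.07, -0.41, 0.89, -0.3]]
```

Request:
{"op": "servo_tool", "data": {"targets": [-0.1,-0.5,0.5,0,-0.1,-0.5,0.8,0,0,0,0.8,0,0,0,0.4,0,0,0,0,0]}}

```text
clock: 5.45
tool_pos: [454.9, -228.9, 7.0]
tcp_rot: [3.077, -0.543, 0.026]
ft_force: [-0.1, -0.6, -0.9]
grip_width: 85.3
```

```bash
python3 -c "
from h import *
grab('wrist','w3')
plan(452.3,-227,3,-20,3)
"
```

```text
now [ 454.9 -229.     7.2] psi -20.01 tilt 1.38 w 85.4 t 5.5 F [-0.5 -0.9  0.8]
world d [-2.6  2.  -4.2] turn -0.01
[[-0.1, -0.03, 0.14, -0.0], [-0.1, -0.03, 0.14, -0.0], [-0.1, -0.03, 0.14, -0.0]]
```

View pics/w3.png

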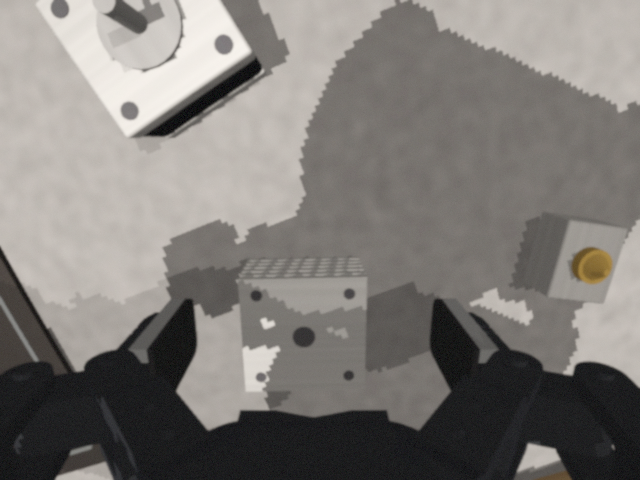

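Request:
{"op": "servo_tool", "data": {"targets": [-0.2,0,0.3,0,0,0,0,0]}}

```text
clock: 5.7
tool_pos: [453.1, -228.5, 4.1]
tcp_rot: [3.077, -0.543, 0.027]
ft_force: [-0.4, 0.2, -0.2]
grip_width: 85.2
```

Request:
{"op": "servo_tool", "data": {"targets": [0,0,0,0,0,0,0,0,0,0,0,0,0,0,0,0,0,0,0,0,0,0,0,0,0,0,0,0,0,0,0,0], "grip": 1, "squeeze": 30}}

```text
clock: 6.5
tool_pos: [453.5, -229.0, 4.7]
tcp_rot: [3.076, -0.543, 0.029]
ft_force: [0.0, 0.4, 0.4]
grip_width: 43.2
```

```bash
python3 -c "
from h import *
grab('wrist','w4')
plan(452.3,-227,150,-20,3)
"
```

```text
now [ 453.6 -229.     4.7] psi -20.03 tilt 1.47 w 43.5 t 6.55 F [-0.4 -0.5  0.1]
world d [ -1.3   2.  145.3] turn -0.03
[[-0.06, -0.05, -4.84, -0.0], [-0.06, -0.05, -4.84, -0.0], [-0.06, -0.05, -4.84, -0.0]]
```

View pics/w4.png

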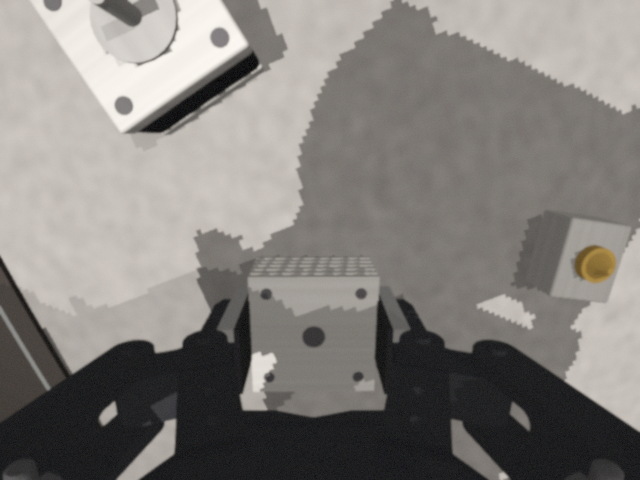

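```bash
python3 -c "
from h import *
d=grab('wrist')
c=atz(d,[314,334],24); s,p,a,M=pose(); print('part in tool',(M.T@(c-p)).round(1),c.round(1))
"
```

```text
part in tool [ -0.4   2.4 -19.3] [ 452.1 -230.7   24. ]
```

Request:
{"op": "servo_tool", "data": {"targets": [0,0,-1,0,0,0,-2,0,0,0,-3,0,0,0,-3,0,0,0,-2,0,0,0,0,0]}}

```text
clock: 7.2
tool_pos: [450.6, -225.7, 120.0]
tcp_rot: [3.077, -0.543, 0.024]
ft_force: [-0.5, -0.4, -1.9]
grip_width: 43.3
```

```bash
python3 -c "
from h import *
plan(637,-53,112,0.6,12)
"
```

```text
now [ 450.6 -225.7  120. ] psi -20.02 tilt 1.31 w 43.3 t 7.2 F [-0.5 -0.4 -1.9]
world d [186.4 172.7  -8. ] turn -20.62
[[0.97, -1.88, 0.07, -1.7], [1.02, -1.85, 0.07, -1.7], [1.08, -1.82, 0.07, -1.7], [1.13, -1.79, 0.07, -1.7], [1.19, -1.75, 0.07, -1.7], [1.24, -1.72, 0.07, -1.7], [1.29, -1.68, 0.07, -1.7], [1.34, -1.64, 0.07, -1.7], [1.39, -1.6, 0.07, -1.7], [1.43, -1.56, 0.07, -1.7], [1.48, -1.51, 0.07, -1.7], [1.52, -1.47, 0.07, -1.7]]
```

Request:
{"op": "servo_tool", "data": {"targets": [1.0,-1.9,0,-2,1.0,-1.9,0,-2,1.1,-1.9,0,-2,1.1,-1.8,0,-2,1.2,-1.8,0,-2,1.3,-1.7,0,-2,1.3,-1.7,0,-2,1.4,-1.6,0,-2]}}

```text
clock: 8.0
tool_pos: [573.2, -102.3, 111.3]
tcp_rot: [3.124, -0.1, 0.005]
ft_force: [-0.1, -0.6, -0.4]
grip_width: 43.3
```

```bash
python3 -c "
from h import *
plan(637,-53,112,0.6,4)
"
```

```text
now [ 573.2 -102.3  111.3] psi -3.67 tilt 0.91 w 43.3 t 8.0 F [-0.1 -0.6 -0.4]
world d [63.8 49.3  0.7] turn -4.27
[[1.51, -1.33, -0.02, -1.1], [1.54, -1.3, -0.02, -1.1], [1.56, -1.27, -0.02, -1.1], [1.59, -1.24, -0.02, -1.1]]
```

Request:
{"op": "servo_tool", "data": {"targets": [1.5,-1.3,0,-1,1.5,-1.3,0,-1,1.6,-1.3,0,-1,1.6,-1.2,0,-1,0,0,0,0,0,0,0,0]}}

```text
clock: 8.6
tool_pos: [635.5, -47.9, 101.2]
tcp_rot: [3.13, 0.019, -0.015]
ft_force: [0.3, 0.0, -0.9]
grip_width: 43.2
```

```bash
python3 -c "
from h import *
grab('wrist','w5'); grab('top','t5')
plan(637,-53,40,0.6,4)
"
```

```text
now [635.3 -48.3 101.5] psi 0.66 tilt 0.87 w 43.3 t 8.7 F [ 0.6 -1.3 -0.9]
world d [  1.7  -4.7 -61.5] turn 0.06
[[0.04, 0.12, 1.54, 0.0], [0.04, 0.12, 1.54, 0.0], [0.04, 0.12, 1.54, 0.0], [0.04, 0.12, 1.54, 0.0]]
```

View pics/w5.png

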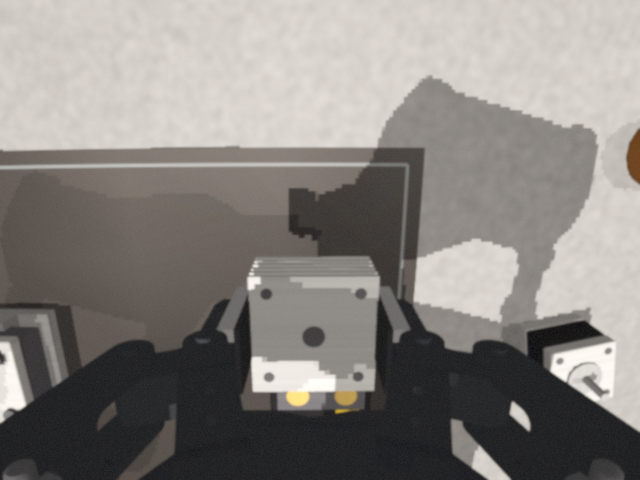

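View pics/t5.png

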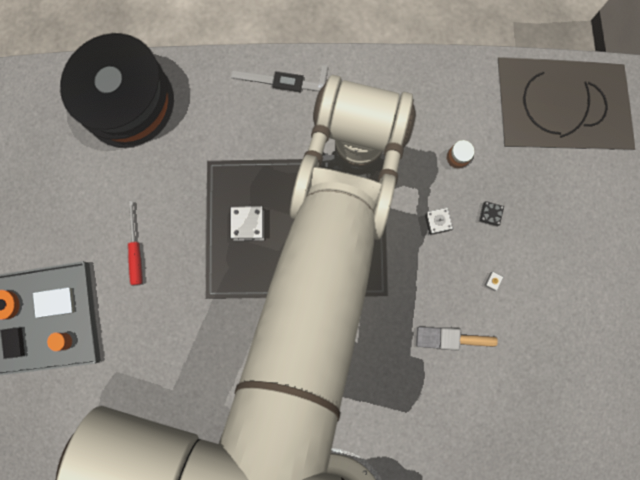

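Request:
{"op": "servo_tool", "data": {"targets": [0,0.1,2,0,0.1,0.1,2,0,0.1,0.1,2,0,0,0.1,1.5,0,0,0,1,0,0,0,0,0,0,0,0,0]}}

```text
clock: 9.4
tool_pos: [634.8, -57.3, 14.9]
tcp_rot: [3.129, 0.01, -0.013]
ft_force: [0.1, 0.4, -1.4]
grip_width: 43.4
```

```bash
python3 -c "
from h import *
plan(637,-53,8,0.6,1)
"
```

```text
now [634.8 -57.3  14.9] psi 0.36 tilt 0.88 w 43.4 t 9.4 F [ 0.1  0.4 -1.4]
world d [ 2.2  4.3 -6.9] turn -0.24
[[0.22, -0.43, 0.69, -0.2]]
```

Request:
{"op": "servo_tool", "data": {"targets": [0.2,-0.4,0.2,0,0,0,0.2,0,0,0,0.1,0,0,0,0,0,0,0,0,0]}}

```text
clock: 9.9
tool_pos: [639.3, -53.2, 12.7]
tcp_rot: [3.127, 0.011, -0.004]
ft_force: [-0.3, 0.5, -0.8]
grip_width: 43.4
```

```bash
python3 -c "
from h import *
plan(637,-53,8,0.6,1)
"
```

```text
now [639.3 -53.2  12.7] psi 0.39 tilt 0.84 w 43.4 t 9.9 F [-0.3  0.5 -0.8]
world d [-2.3  0.2 -4.7] turn -0.21
[[-0.23, -0.02, 0.47, -0.2]]
```

Request:
{"op": "servo_tool", "data": {"targets": [-0.1,0,0.3,0,0,0,0.2,0,0,0,0.1,0,0,0,0,0]}}

```text
clock: 10.3
tool_pos: [638.8, -53.5, 8.4]
tcp_rot: [3.127, 0.011, -0.003]
ft_force: [0.0, 0.5, -0.9]
grip_width: 43.6
```

Request:
{"op": "servo_tool", "data": {"targets": [0,0,0.1,0,0,0,0,0,0,0,0,0]}}

```text
clock: 10.6
tool_pos: [639.0, -53.5, 8.1]
tcp_rot: [3.127, 0.011, -0.003]
ft_force: [-1.1, 0.6, 1.7]
grip_width: 43.5
```

Request:
{"op": "servo_tool", "data": {"targets": [0,0,0,0,0,0,0,0,0,0,0,0,0,0,0,0,0,0,0,0,0,0,0,0], "grip": -1}}

```text
clock: 11.2
tool_pos: [638.9, -53.7, 7.3]
tcp_rot: [3.127, 0.011, -0.003]
ft_force: [0.0, 0.7, 0.9]
grip_width: 85.7
```

Request:
{"op": "servo_tool", "data": {"targets": [0,0,-1,0,0,0,-3,0,0,0,-3,0,0,0,-3,0,0,0,-2,0,0,0,0,0]}}

```text
clock: 11.8
tool_pos: [638.9, -51.7, 134.2]
tcp_rot: [3.127, 0.011, -0.003]
ft_force: [0.0, -0.1, 0.9]
grip_width: 85.5
```

```bash
python3 -c "
from h import *
grab('wrist','w6')
plan(576,-332,120,-14,12)
"
```

```text
now [638.1 -51.5 132.6] psi 0.39 tilt 0.85 w 85.3 t 11.85 F [ 0.7 -0.5  0.6]
world d [ -62.1 -280.5  -12.6] turn 14.39
[[-0.53, 2.33, 0.1, 1.2], [-0.48, 2.34, 0.1, 1.2], [-0.44, 2.35, 0.1, 1.2], [-0.39, 2.36, 0.1, 1.2], [-0.34, 2.37, 0.1, 1.2], [-0.29, 2.38, 0.1, 1.2], [-0.24, 2.38, 0.1, 1.2], [-0.19, 2.39, 0.1, 1.2], [-0.14, 2.39, 0.1, 1.2], [-0.09, 2.39, 0.1, 1.2], [-0.04, 2.39, 0.1, 1.2], [0.01, 2.39, 0.1, 1.2]]
```

View pics/w6.png

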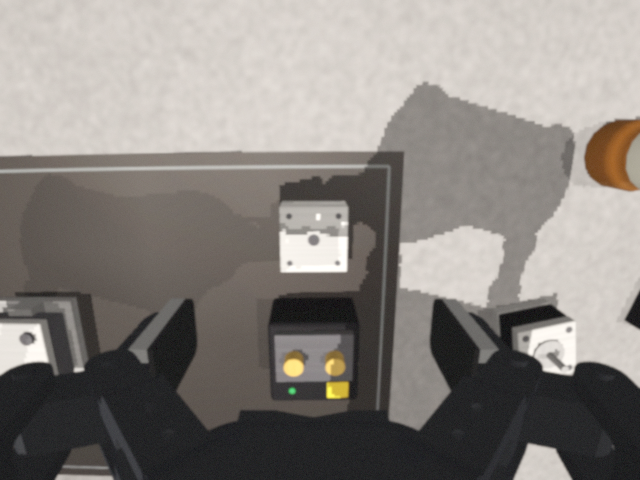

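Request:
{"op": "servo_tool", "data": {"targets": [-0.7,3.5,0.2,2,-0.6,3.5,0.2,2,-0.5,3.5,0.2,2,-0.4,3.5,0.2,2,-0.3,3.5,0.2,2,-0.2,3.5,0.2,2,-0.1,3.5,0.2,2,0,3,0.2,0]}}

```text
clock: 12.65
tool_pos: [570.9, -323.6, 106.2]
tcp_rot: [3.113, -0.376, -0.03]
ft_force: [-0.1, 0.1, -0.4]
grip_width: 85.6
```

Request:
{"op": "servo_tool", "data": {"targets": [0,0,0,0]}}

```text
clock: 12.75
tool_pos: [568.7, -326.7, 104.0]
tcp_rot: [3.113, -0.382, -0.034]
ft_force: [0.8, -0.3, 0.2]
grip_width: 85.2
```

```bash
python3 -c "
from h import *
grab('wrist','w7')
plan(576,-332,120,-14,1)
"
```

```text
now [ 568.9 -324.8  103.6] psi -13.95 tilt 1.3 w 85.3 t 12.8 F [-0.2  0.6  0.5]
world d [ 7.1 -7.2 16.4] turn 0.05
[[0.86, 0.53, -1.64, 0.0]]
```

View pics/w7.png

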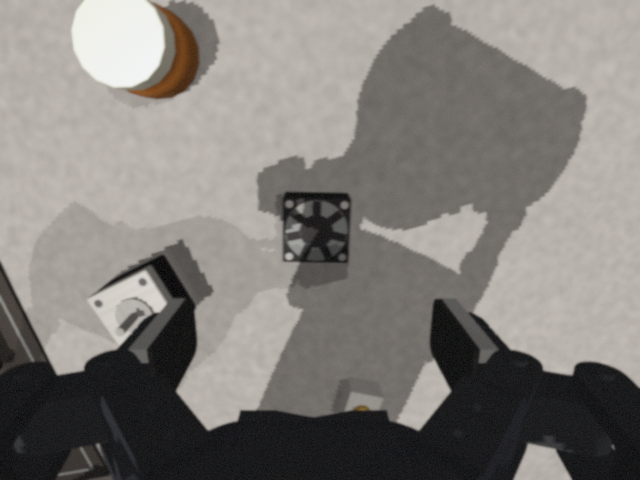

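```bash
python3 -c "
from h import *
d=grab('wrist')
P={'fan':([(288,203),(347,203),(347,258),(287,258)],20)}
for k,(p,h) in P.items():
    w=np.array([atz(d,q,h)[:2] for q in p]); e=np.roll(w,-1,0)-w
    s,p0,a,M=pose(); b=np.radians(a); c=w.mean(0)-2.4*np.array([np.sin(b),-np.cos(b)])
    print(k,c.round(1),np.linalg.norm(e,axis=1).round(1),np.degrees(np.arctan2(e[:,1],e[:,0])).round(1))
plan(c[0],c[1],3.5,-14,6)
"
```

```text
fan [ 576.1 -329.3] [33.8 33.4 35.8 33.4] [-104.   167.4   75.9  -16. ]
now [ 569.6 -323.3  104. ] psi -13.85 tilt 1.27 w 85.7 t 12.85 F [-0.6  0.3  0.1]
world d [   6.5   -6.  -100.5] turn 0.15
[[0.13, 0.07, 1.68, 0.0], [0.13, 0.07, 1.68, 0.0], [0.13, 0.07, 1.68, 0.0], [0.13, 0.07, 1.68, 0.0], [0.13, 0.07, 1.68, 0.0], [0.13, 0.07, 1.68, 0.0]]
```

Request:
{"op": "servo_tool", "data": {"targets": [0.1,0.1,2,0,0.1,0.1,2,0,0.1,0.1,2,0,0.1,0.1,1,0,0.1,0.1,1,0,0.1,0,0.5,0,0,0,0,0,0,0,0,0]}}

```text
clock: 13.65
tool_pos: [575.0, -321.5, 14.5]
tcp_rot: [3.12, -0.366, -0.036]
ft_force: [0.4, -0.5, -0.8]
grip_width: 85.3
```

```bash
python3 -c "
from h import *
d=grab('wrist','w8')
plan(576.1,-329.3,3.5,-14,1)
"
```

```text
now [ 575.  -321.6   14.6] psi -13.37 tilt 1.31 w 85.6 t 13.7 F [-0.1 -0.   0.3]
world d [  1.1  -7.7 -11.1] turn 0.63
[[0.28, 0.73, 1.11, 0.6]]
```

View pics/w8.png

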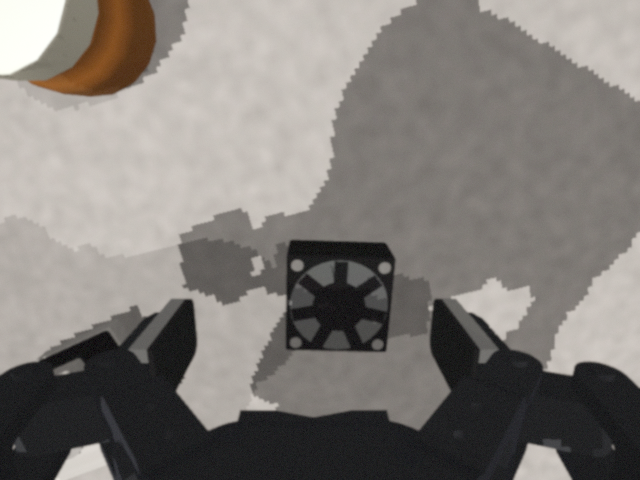

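Request:
{"op": "servo_tool", "data": {"targets": [0.1,0.4,0.3,0.5,0.1,0.3,0.4,0.5,0,0,0.3,0,0,0,0.1,0,0,0,0,0]}}

```text
clock: 14.2
tool_pos: [576.2, -331.0, 4.9]
tcp_rot: [3.114, -0.396, -0.031]
ft_force: [-0.7, 0.3, 0.1]
grip_width: 85.1
```

```bash
python3 -c "
from h import *
plan(576.1,-329.3,3.5,-14,1)
d=grab('wrist');s,p,a,M=pose()
"
```

```text
now [ 576.2 -331.     4.9] psi -14.51 tilt 1.13 w 85.1 t 14.2 F [-0.7  0.3  0.1]
world d [-0.1  1.7 -1.4] turn -0.51
[[-0.05, -0.16, 0.14, -0.5]]
```

Request:
{"op": "servo_tool", "data": {"targets": [0,0,0,0,0,0,0,0,0,0,0,0,0,0,0,0,0,0,0,0,0,0,0,0,0,0,0,0,0,0,0,0], "grip": 1, "squeeze": 25}}

```text
clock: 15.05
tool_pos: [576.4, -330.8, 5.3]
tcp_rot: [3.114, -0.396, -0.03]
ft_force: [-0.0, -0.6, 0.7]
grip_width: 39.3
```

```bash
python3 -c "
from h import *
d=grab('wrist','w9')
plan(576.1,-329.3,3.5,-14,1)
"
```

```text
now [ 576.4 -330.8    5.3] psi -14.49 tilt 1.11 w 39.2 t 15.1 F [ 0.7 -0.9  0.1]
world d [-0.3  1.5 -1.8] turn -0.49
[[-0.06, -0.14, 0.18, -0.5]]
```

View pics/w9.png

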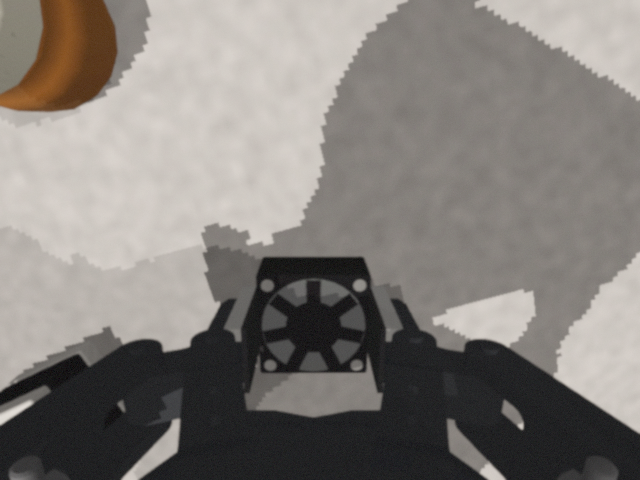

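```bash
python3 -c "
from h import *
d=grab('wrist'); s,p,a,M=pose()
E=np.array(d['extrinsics'])
print('E tool',(M.T@(E[:3,3]-p)).round(1))
c=np.mean([atz(d,u,20) for u in [(268,285),(360,286),(355,366),(270,366)]],0); print('fan in tool',(M.T@(c-p)).round(1),c.round(1))
"
```

```text
E tool [  66.4    2.2 -140.8]
fan in tool [ -0.4   2.2 -14.7] [ 575.7 -332.8   20. ]
```

Request:
{"op": "servo_tool", "data": {"targets": [0,0,-1,0,0,0,-2,0,0,0,-3,0,0,0,-4,0,0,0,-3,0,0,0,0,0]}}

```text
clock: 15.75
tool_pos: [578.3, -330.1, 141.5]
tcp_rot: [3.115, -0.396, -0.033]
ft_force: [0.3, -0.4, 0.7]
grip_width: 39.5
```

```bash
python3 -c "
from h import *
plan(638,-53.5,120,0.5,12)
"
```

```text
now [ 578.3 -330.1  141.5] psi -14.49 tilt 1.22 w 39.5 t 15.75 F [ 0.3 -0.4  0.7]
world d [ 59.7 276.6 -21.5] turn -14.99
[[-0.09, -2.36, 0.18, -1.2], [-0.04, -2.36, 0.18, -1.2], [0.01, -2.36, 0.18, -1.2], [0.06, -2.36, 0.18, -1.2], [0.11, -2.36, 0.18, -1.2], [0.16, -2.35, 0.18, -1.2], [0.21, -2.35, 0.18, -1.2], [0.26, -2.34, 0.18, -1.2], [0.32, -2.34, 0.18, -1.2], [0.37, -2.33, 0.18, -1.2], [0.42, -2.32, 0.18, -1.2], [0.47, -2.31, 0.18, -1.2]]
```

Request:
{"op": "servo_tool", "data": {"targets": [-0.1,-2.4,0,-2,0,-2.8,0,-2,0,-2.9,0,-2,0.1,-2.9,0,-2,0.2,-2.9,0,-2,0.3,-2.9,0,-2,0.4,-2.9,0,-1,0.5,-2.9,0,-1]}}

```text
clock: 16.55
tool_pos: [619.2, -103.0, 137.9]
tcp_rot: [-3.141, 0.009, 0.038]
ft_force: [-0.3, 1.2, -0.2]
grip_width: 39.4
```

```bash
python3 -c "
from h import *
plan(639,-53.5,100,0.5,3)
"
```

```text
now [ 619.2 -103.   137.9] psi -0.33 tilt 1.38 w 39.4 t 16.55 F [-0.3  1.2 -0.2]
world d [ 19.8  49.5 -37.9] turn -0.83
[[0.65, -1.65, 1.26, -0.3], [0.66, -1.65, 1.26, -0.3], [0.67, -1.65, 1.26, -0.3]]
```

Request:
{"op": "servo_tool", "data": {"targets": [0.6,-1.7,1,0,0.6,-1.5,1.3,0,0.6,-1,1.3,0,0,0,0,0,0,0,0,0,0,0,0,0]}}

```text
clock: 17.15
tool_pos: [635.4, -55.8, 95.9]
tcp_rot: [-3.139, 0.003, 0.047]
ft_force: [0.0, -1.3, -0.9]
grip_width: 39.4
```

```bash
python3 -c "
from h import *
plan(639,-53.5,60,0.5,4)
"
```

```text
now [635.4 -55.8  95.9] psi -0.11 tilt 1.7 w 39.4 t 17.15 F [ 0.  -1.3 -0.9]
world d [  3.6   2.3 -35.9] turn -0.61
[[0.09, -0.06, 0.9, -0.2], [0.09, -0.06, 0.9, -0.2], [0.09, -0.06, 0.9, -0.2], [0.09, -0.06, 0.9, -0.2]]
```

Request:
{"op": "servo_tool", "data": {"targets": [0.1,0,1,-0.5,0.1,-0.1,1,0,0.1,-0.1,1,0,0.1,0,1,0,0,0,0.5,0,0,0,0.5,0,0,0,0,0,0,0,0,0]}}

```text
clock: 17.95
tool_pos: [638.0, -56.2, 41.7]
tcp_rot: [-3.14, -0.007, 0.046]
ft_force: [0.3, -0.4, -1.3]
grip_width: 39.4
```

```bash
python3 -c "
from h import *
grab('wrist','w10')
plan(639,-53.5,33,0.5,4); print(pose()[3].round(3))
"
```

```text
now [638.  -56.2  41.7] psi 0.24 tilt 1.68 w 39.3 t 18.0 F [-0.9 -0.5 -0.4]
world d [ 1.   2.7 -8.7] turn -0.26
[[0.03, -0.07, 0.22, -0.1], [0.03, -0.07, 0.22, -0.1], [0.03, -0.07, 0.22, -0.1], [0.03, -0.07, 0.22, -0.1]]
[[ 1.     0.004 -0.029]
 [ 0.004 -1.     0.002]
 [-0.029 -0.002 -1.   ]]
```

View pics/w10.png

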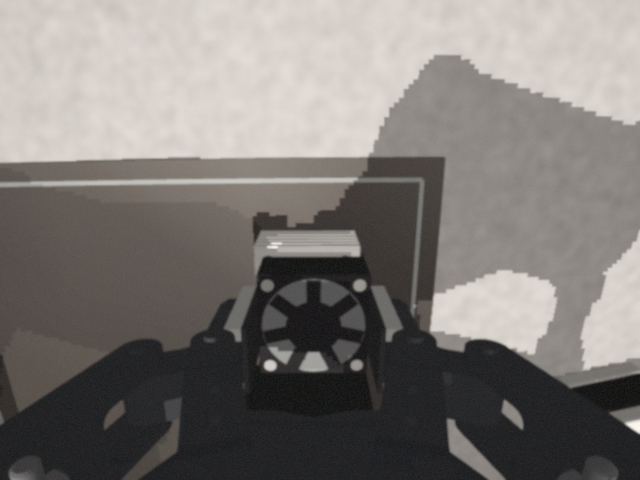

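Request:
{"op": "servo_tool", "data": {"targets": [0.1,-0.2,0.2,0,0,-0.1,0.2,0,0,0,0.2,0,0,0,0.1,0,0,0,0,0,0,0,0,0]}}

```text
clock: 18.6
tool_pos: [639.9, -53.0, 35.6]
tcp_rot: [-3.14, -0.007, 0.042]
ft_force: [-0.4, 0.6, -0.5]
grip_width: 39.2
```

```bash
python3 -c "
from h import *
plan(639,-53.5,33,0.5,1)
"
```

```text
now [639.9 -53.   35.6] psi 0.26 tilt 1.53 w 39.2 t 18.6 F [-0.4  0.6 -0.5]
world d [-0.9 -0.5 -2.6] turn -0.24
[[-0.09, 0.05, 0.26, -0.2]]
```

Request:
{"op": "servo_tool", "data": {"targets": [-0.1,0,0.1,0,0,0,0.1,0,0,0,0,0,0,0,0,0]}}

```text
clock: 19.0
tool_pos: [638.8, -53.1, 33.5]
tcp_rot: [-3.14, -0.007, 0.042]
ft_force: [0.6, -0.3, -1.6]
grip_width: 38.8
```

Request:
{"op": "servo_tool", "data": {"targets": [0,0,0.1,0,0,0,0,0,0,0,0,0]}}

```text
clock: 19.3
tool_pos: [638.9, -53.2, 32.6]
tcp_rot: [-3.14, -0.007, 0.041]
ft_force: [-0.9, -0.0, -1.3]
grip_width: 39.4
```

Request:
{"op": "servo_tool", "data": {"targets": [0,0,0.1,0,0,0,0,0,0,0,0,0]}}

```text
clock: 19.6
tool_pos: [639.3, -53.3, 32.7]
tcp_rot: [-3.141, -0.007, 0.04]
ft_force: [0.5, 0.7, -1.3]
grip_width: 39.3
```

Request:
{"op": "servo_tool", "data": {"targets": [0,0,0.1,0,0,0,0,0,0,0,0,0]}}

```text
clock: 19.9
tool_pos: [639.7, -53.4, 32.5]
tcp_rot: [-3.141, -0.007, 0.039]
ft_force: [-1.1, -0.2, 0.7]
grip_width: 39.6
```

Request:
{"op": "servo_tool", "data": {"targets": [0,0,0,0,0,0,0,0,0,0,0,0,0,0,0,0,0,0,0,0,0,0,0,0], "grip": -1}}

```text
clock: 20.5
tool_pos: [639.3, -53.4, 31.6]
tcp_rot: [-3.141, -0.007, 0.04]
ft_force: [1.0, 0.1, 0.1]
grip_width: 85.2
```

Request:
{"op": "servo_tool", "data": {"targets": [0,0,-1,0,0,0,-3,0,0,0,-3,0,0,0,-3,0,0,0,-2,0,0,0,0,0]}}

```text
clock: 21.1
tool_pos: [642.3, -53.3, 158.6]
tcp_rot: [-3.141, -0.007, 0.04]
ft_force: [0.5, 0.6, -0.3]
grip_width: 85.8
```

```bash
python3 -c "
from h import *
grab('wrist','w11')
plan(556,-221,150,13,8)
"
```

```text
now [641.5 -53.1 156.9] psi 0.26 tilt 1.59 w 85.2 t 21.15 F [-0.2 -0.6 -0.3]
world d [ -85.5 -167.9   -6.9] turn -12.74
[[-1.08, 2.09, 0.09, -1.6], [-1.14, 2.06, 0.09, -1.6], [-1.19, 2.03, 0.09, -1.6], [-1.25, 2.0, 0.09, -1.6], [-1.3, 1.96, 0.09, -1.6], [-1.36, 1.92, 0.09, -1.6], [-1.41, 1.89, 0.09, -1.6], [-1.46, 1.85, 0.09, -1.6]]
```

View pics/w11.png

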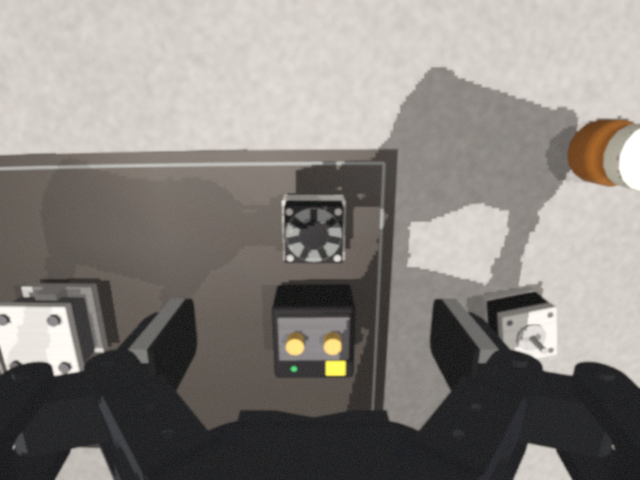

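Request:
{"op": "servo_tool", "data": {"targets": [-1.1,2.1,0,-2,-1.1,2.1,0,-2,-1.2,2.0,0,-2,-1.3,2.0,0,-2,-1.3,2.0,0,-2,-1.4,1.9,0,-2,-1.4,1.8,0,-1,-1.4,1.8,0,0]}}

```text
clock: 21.95
tool_pos: [551.4, -222.0, 145.4]
tcp_rot: [-3.101, -0.384, 0.068]
ft_force: [-0.2, 0.6, 0.5]
grip_width: 85.4
```

Request:
{"op": "servo_tool", "data": {"targets": [0,0,0,0,0,0,0,0]}}

```text
clock: 22.15
tool_pos: [548.8, -223.1, 142.1]
tcp_rot: [-3.098, -0.378, 0.075]
ft_force: [0.3, 0.8, 0.1]
grip_width: 85.5
```

```bash
python3 -c "
from h import *
grab('wrist','w12')
plan(556,-221,80,13,4);print(pose()[3].round(3)[2])
"
```

```text
now [ 548.7 -223.   142.1] psi 13.96 tilt 2.98 w 85.5 t 22.2 F [-0.3  0.2 -0.8]
world d [  7.3   2.  -62.1] turn 0.96
[[0.19, -0.0, 1.55, 0.2], [0.19, -0.01, 1.55, 0.2], [0.19, -0.01, 1.55, 0.2], [0.19, -0.01, 1.55, 0.2]]
[-0.046 -0.025 -0.999]
```

View pics/w12.png

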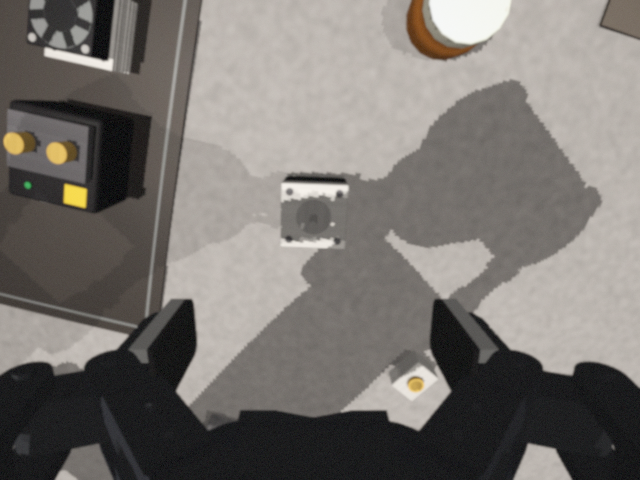

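```bash
cat >> h.py <<'E'
def meas(d,pts,h):
    w=np.array([atz(d,q,h)[:2] for q in pts]); e=np.roll(w,-1,0)-w
    s,p0,a,M=pose(); b=np.radians(a); c=w.mean(0)-2.3*np.array([np.sin(b),-np.cos(b)])
    print('meas',c.round(1),np.linalg.norm(e,axis=1).round(1),np.degrees(np.arctan2(e[:,1],e[:,0])).round(1)); return c
E
python3 -c "
from h import *
d=grab('wrist')
c=meas(d,[(281,184),(349,184),(346,248),(281,248)],40)
plan(c[0],c[1],80,13,4)
"
```

```text
meas [ 556.8 -218.6] [41.5 41.3 41.8 41.5] [ -75.9 -167.2  104.4   12.5]
now [ 549.1 -222.7  142.5] psi 14.0 tilt 2.94 w 85.4 t 22.25 F [ 0.5  0.7 -0. ]
world d [  7.7   4.1 -62.5] turn 1.0
[[0.21, -0.05, 1.56, 0.3], [0.21, -0.05, 1.56, 0.3], [0.21, -0.05, 1.56, 0.3], [0.21, -0.06, 1.56, 0.3]]
```

```bash
python3 - <<'E'
s=open('h.py').read()
i=s.index('    out=[]'); j=s.index('    print([[float')
s=s[:i]+'''    out=[]
    da=(a-psi)/n
    for i in range(n):
        Mi=M@R.from_euler('z',da*i,degrees=True).as_matrix(); e=Mi.T@d/n/10
        out.append([*e.round(2),round(da,1)])
'''+s[j:]
s=s.replace("'tilt',","'tilt',(-M[2,:2]*57.3).round(2),")
open('h.py','w').write(s)
E
python3 -c "
from h import *
plan(557,-218.6,20,13.3,8)
"
```

```text
now [ 549.1 -222.7  142.5] psi 14.0 tilt [2.58 1.41] 2.94 w 85.4 t 22.25 F [ 0.5  0.7 -0. ]
world d [   7.9    4.1 -122.5] turn 0.7
[[0.18, 0.01, 1.52, 0.1], [0.18, 0.01, 1.52, 0.1], [0.18, 0.01, 1.52, 0.1], [0.18, 0.01, 1.52, 0.1], [0.18, 0.01, 1.52, 0.1], [0.18, 0.01, 1.52, 0.1], [0.18, 0.01, 1.52, 0.1], [0.18, 0.01, 1.52, 0.1]]
```

Request:
{"op": "servo_tool", "data": {"targets": [0.2,0,1.5,0.5,0.2,0,2,0,0.2,0,2,0,0.2,0,2,0,0.2,0,2,0,0.2,0,1.2,0,0,0,0.5,0,0,0,0,0]}}

```text
clock: 23.05
tool_pos: [556.6, -210.6, 19.4]
tcp_rot: [-3.096, -0.374, 0.078]
ft_force: [-0.2, 0.0, 1.0]
grip_width: 85.6
```

```bash
python3 -c "
from h import *
grab('wrist','w13')
plan(557,-218.6,8,13.3,3)
"
```

```text
now [ 556.9 -210.8   20. ] psi 13.81 tilt [2.65 1.55] 3.06 w 85.5 t 23.1 F [ 0.1  0.6 -0.1]
world d [  0.1  -7.8 -12. ] turn 0.51
[[-0.04, 0.26, 0.4, 0.2], [-0.04, 0.26, 0.4, 0.2], [-0.04, 0.26, 0.4, 0.2]]
```

View pics/w13.png

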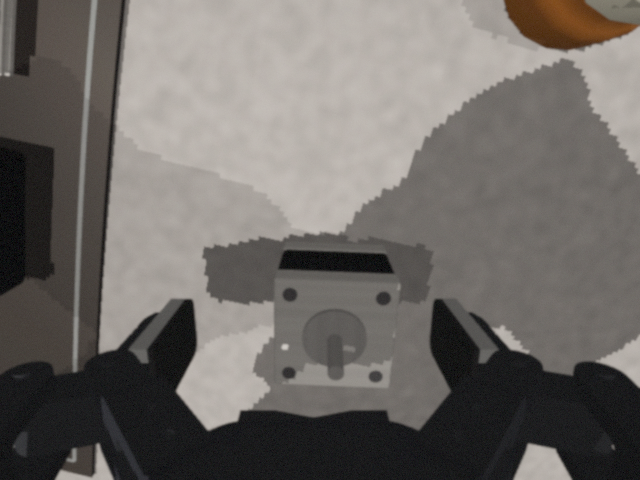

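Request:
{"op": "servo_tool", "data": {"targets": [0,0.4,0.4,0.5,0,0.3,0.4,0,0,0.1,0.4,0,0,0,0,0]}}

```text
clock: 23.5
tool_pos: [560.5, -220.7, 9.9]
tcp_rot: [-3.103, -0.359, 0.07]
ft_force: [-0.1, 0.7, 0.5]
grip_width: 85.8
```

Request:
{"op": "servo_tool", "data": {"targets": [0,0,0,0,0,0,0,0,0,0,0,0,0,0,0,0,0,0,0,0,0,0,0,0,0,0,0,0,0,0,0,0], "grip": 1, "squeeze": 50}}

```text
clock: 24.3
tool_pos: [561.0, -220.9, 10.9]
tcp_rot: [-3.104, -0.359, 0.068]
ft_force: [0.3, 0.1, 0.0]
grip_width: 41.3
```

```bash
python3 -c "
from h import *
grab('wrist','w14')
plan(557,-218.6,8,13.3,3)
"
```

```text
now [ 561.  -220.8   10.9] psi 13.23 tilt [2.36 1.23] 2.66 w 41.3 t 24.35 F [ 0.9 -0.1 -0.2]
world d [-4.   2.2 -2.9] turn -0.07
[[-0.11, -0.1, 0.1, -0.0], [-0.11, -0.1, 0.1, -0.0], [-0.11, -0.1, 0.1, -0.0]]
```

View pics/w14.png

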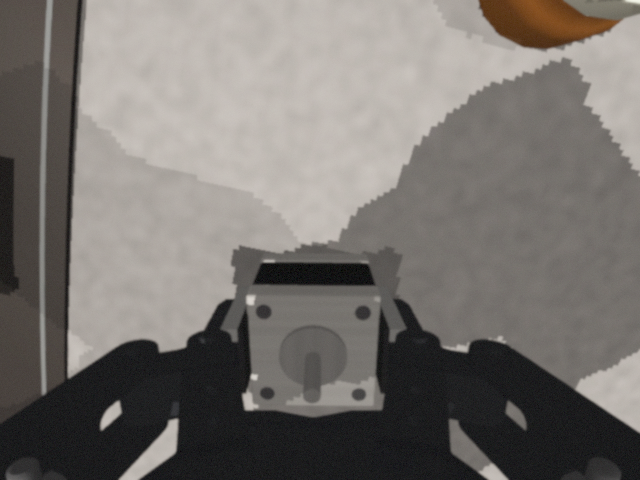

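```bash
python3 -c "
from h import *
d=grab('wrist');s,p,a,M=pose()
c=meas(d,[(264,312),(362,313),(358,394),(267,393)],40)
print('in tool',(M.T@(np.array([*c,0])-np.array([p[0],p[1],0]))).round(1), 'F',s['ft_force'])
"
```

```text
meas [ 558.7 -221.4] [30.2 30.3 30.3 30.4] [ -76.9 -167.   103.4   12.7]
in tool [-2.3  0.   0.1] F [ 0.38206423 -0.43458747  1.09008246]
```

Request:
{"op": "servo_tool", "data": {"targets": [0,0,-0.5,0,0,0,-1,0,0,0,-2,0,0,0,-2.5,0,0,0,-2.5,0,0,0,-2,0,0,0,-1,0,0,0,0,0]}}

```text
clock: 25.2
tool_pos: [564.2, -220.9, 130.4]
tcp_rot: [-3.1, -0.358, 0.075]
ft_force: [0.4, -0.1, -1.9]
grip_width: 41.3
```

```bash
python3 -c "
from h import *
plan(472,155,112,0.6,16)
"
```

```text
now [ 564.2 -220.9  130.4] psi 13.23 tilt [2.59 1.48] 2.98 w 41.3 t 25.2 F [ 0.4 -0.1 -1.9]
world d [-92.2 375.9 -18.4] turn 12.63
[[-0.02, -2.41, 0.18, 0.8], [-0.05, -2.41, 0.18, 0.8], [-0.08, -2.41, 0.18, 0.8], [-0.12, -2.41, 0.18, 0.8], [-0.15, -2.41, 0.18, 0.8], [-0.18, -2.41, 0.18, 0.8], [-0.22, -2.41, 0.18, 0.8], [-0.25, -2.4, 0.18, 0.8], [-0.28, -2.4, 0.18, 0.8], [-0.32, -2.39, 0.18, 0.8], [-0.35, -2.39, 0.18, 0.8], [-0.38, -2.38, 0.18, 0.8], [-0.42, -2.38, 0.18, 0.8], [-0.45, -2.37, 0.18, 0.8], [-0.48, -2.37, 0.18, 0.8], [-0.51, -2.36, 0.18, 0.8]]
```

Request:
{"op": "servo_tool", "data": {"targets": [0,-2.0,0,1,0,-2.4,0,1,-0.1,-2.4,0,1,-0.1,-2.4,0,1,-0.2,-2.4,0,1,-0.2,-2.4,0,1,-0.2,-2.4,0,1,-0.2,-2.4,0,1]}}

```text
clock: 26.0
tool_pos: [516.7, -31.6, 126.6]
tcp_rot: [-3.116, -0.124, 0.096]
ft_force: [0.8, 0.7, -3.8]
grip_width: 41.1
```

```bash
python3 -c "
from h import *
plan(474,155,112,0.6,8)
"
```

```text
now [516.7 -31.6 126.6] psi 4.59 tilt [3.48 1.4 ] 3.75 w 41.1 t 26.0 F [ 0.8  0.7 -3.8]
world d [-42.7 186.6 -14.6] turn 3.99
[[-0.33, -2.36, 0.26, 0.5], [-0.35, -2.36, 0.26, 0.5], [-0.37, -2.36, 0.26, 0.5], [-0.39, -2.35, 0.26, 0.5], [-0.42, -2.35, 0.26, 0.5], [-0.44, -2.34, 0.26, 0.5], [-0.46, -2.34, 0.26, 0.5], [-0.48, -2.34, 0.26, 0.5]]
```

Request:
{"op": "servo_tool", "data": {"targets": [-0.4,-2.4,0.2,1,-0.4,-2.4,0.2,1,-0.4,-2.4,0.2,1,-0.4,-2.4,0.2,1,-0.4,-2.3,0.2,0,-0.4,-2.3,0.2,0,-0.4,-2.0,0,0,0,0,0,0]}}

```text
clock: 26.8
tool_pos: [472.1, 138.9, 110.3]
tcp_rot: [-3.117, -0.013, 0.125]
ft_force: [0.2, -0.2, -2.7]
grip_width: 41.2
```

Request:
{"op": "servo_tool", "data": {"targets": [0,0,0,0,0,0,0,0]}}

```text
clock: 27.0
tool_pos: [471.0, 138.3, 108.8]
tcp_rot: [-3.118, -0.014, 0.129]
ft_force: [-0.1, -0.2, -2.5]
grip_width: 41.0
```

```bash
python3 -c "
from h import *
grab('wrist','w15')
plan(474,155,40,0.6,6)
"
```

```text
now [471.1 138.1 108.8] psi 0.55 tilt [4.72 1.22] 4.88 w 41.1 t 27.05 F [-0.1 -0.5 -3.2]
world d [  2.9  16.9 -68.8] turn -0.05
[[0.15, -0.26, 1.14, -0.0], [0.15, -0.26, 1.14, -0.0], [0.15, -0.26, 1.14, -0.0], [0.15, -0.26, 1.14, -0.0], [0.15, -0.26, 1.14, -0.0], [0.15, -0.26, 1.14, -0.0]]
```

View pics/w15.png

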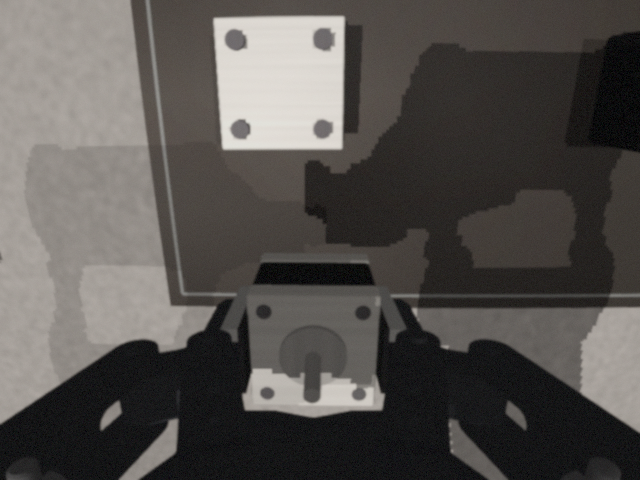

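Request:
{"op": "servo_tool", "data": {"targets": [0.1,-0.2,1.2,0,0.1,-0.3,1.2,0,0.1,-0.3,1.2,0,0.1,-0.3,1.2,0,0.1,-0.3,1.2,0,0.1,-0.1,1,0,0,0,0.5,0,0,0,0,0]}}

```text
clock: 27.85
tool_pos: [469.9, 154.3, 25.3]
tcp_rot: [-3.118, -0.009, 0.134]
ft_force: [-0.4, -0.7, -2.5]
grip_width: 41.4
```

```bash
python3 -c "
from h import *
grab('wrist','w16')
plan(475,155,16,0.6,3)
"
```

```text
now [470.1 154.2  25.7] psi 0.38 tilt [4.88 1.19] 5.03 w 41.3 t 27.9 F [ 0.2  0.7 -1.7]
world d [ 4.9  0.8 -9.7] turn -0.22
[[0.19, -0.02, 0.31, -0.1], [0.19, -0.02, 0.31, -0.1], [0.19, -0.02, 0.31, -0.1]]
```

View pics/w16.png

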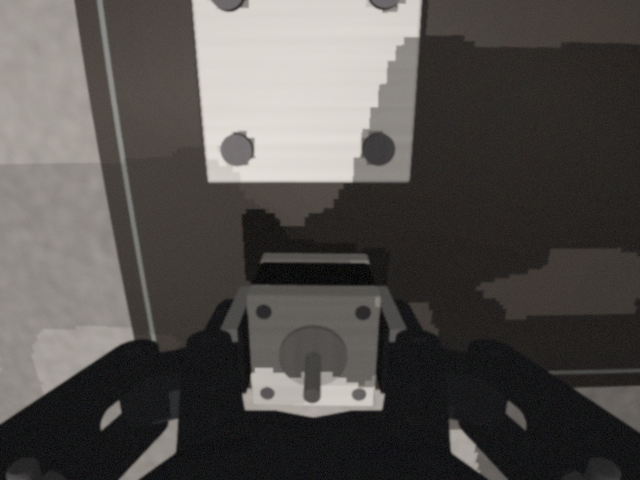

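Request:
{"op": "servo_tool", "data": {"targets": [0.2,0,0.3,0,0.2,0,0.3,0,0.1,0,0.1,0,0,0,0,0,0,0,0,0]}}

```text
clock: 28.4
tool_pos: [477.1, 154.3, 19.6]
tcp_rot: [-3.118, -0.008, 0.126]
ft_force: [-0.3, -0.6, -3.4]
grip_width: 41.3
```

Request:
{"op": "servo_tool", "data": {"targets": [0,0,0.1,0,0,0,0,0,0,0,0,0]}}

```text
clock: 28.7
tool_pos: [477.3, 154.3, 18.9]
tcp_rot: [-3.118, -0.008, 0.125]
ft_force: [0.5, -0.4, -2.5]
grip_width: 41.0
```

Request:
{"op": "servo_tool", "data": {"targets": [0,0,0.1,0,0,0,0,0,0,0,0,0]}}

```text
clock: 29.0
tool_pos: [477.1, 154.4, 17.8]
tcp_rot: [-3.118, -0.008, 0.125]
ft_force: [0.5, 0.3, -3.6]
grip_width: 41.3
```

Request:
{"op": "servo_tool", "data": {"targets": [-0.1,0,0.2,0,0,0,0,0,0,0,0,0]}}

```text
clock: 29.3
tool_pos: [475.8, 154.4, 15.7]
tcp_rot: [-3.118, -0.008, 0.125]
ft_force: [0.6, -0.4, -2.4]
grip_width: 41.2
```

Request:
{"op": "servo_tool", "data": {"targets": [0,0,0.1,0,0,0,0,0,0,0,0,0]}}

```text
clock: 29.6
tool_pos: [475.7, 154.4, 14.6]
tcp_rot: [-3.118, -0.008, 0.125]
ft_force: [-0.4, -0.5, -3.2]
grip_width: 41.3
```

Request:
{"op": "servo_tool", "data": {"targets": [0,0,0.1,0,0,0,0,0,0,0,0,0]}}

```text
clock: 29.9
tool_pos: [476.1, 154.5, 14.7]
tcp_rot: [-3.118, -0.009, 0.124]
ft_force: [0.1, -0.2, -1.6]
grip_width: 41.0
```

Contact begins (z stopped at 14.7); press a little further so the motor sits down.

Request:
{"op": "servo_tool", "data": {"targets": [0,0,0.1,0,0,0,0,0,0,0,0,0]}}

```text
clock: 30.2
tool_pos: [476.3, 154.5, 14.5]
tcp_rot: [-3.119, -0.009, 0.124]
ft_force: [-0.2, 0.1, -1.2]
grip_width: 41.2
```

Request:
{"op": "servo_tool", "data": {"targets": [0,0,0.2,0,0,0,0,0,0,0,0,0]}}

```text
clock: 30.5
tool_pos: [476.9, 154.6, 14.7]
tcp_rot: [-3.119, -0.01, 0.124]
ft_force: [-0.5, -0.3, -2.0]
grip_width: 41.2
```

Request:
{"op": "servo_tool", "data": {"targets": [0,0,0.3,0,0,0,0.2,0]}}

```text
clock: 30.7
tool_pos: [477.1, 154.6, 14.3]
tcp_rot: [-3.12, -0.011, 0.128]
ft_force: [-9.1, -1.4, 19.6]
grip_width: 41.2
```

```bash
python3 -c "
from h import *
grab('scene','s1');grab('top','t1')
plan(475,155,16,0.6,3)
a=cv2.imread('pics/s1.png')[160:300,280:460];cv2.imwrite('pics/s1z.png',cv2.resize(a,None,fx=4,fy=4,interpolation=2))
"
```

```text
now [477.1 154.6  14.3] psi 0.46 tilt [4.7  1.12] 4.84 w 41.4 t 30.8 F [-9.9 -1.4 22.3]
world d [-2.1  0.4  1.7] turn -0.14
[[-0.07, -0.01, -0.05, -0.0], [-0.07, -0.01, -0.05, -0.0], [-0.07, -0.01, -0.05, -0.0]]
```

View pics/s1z.png

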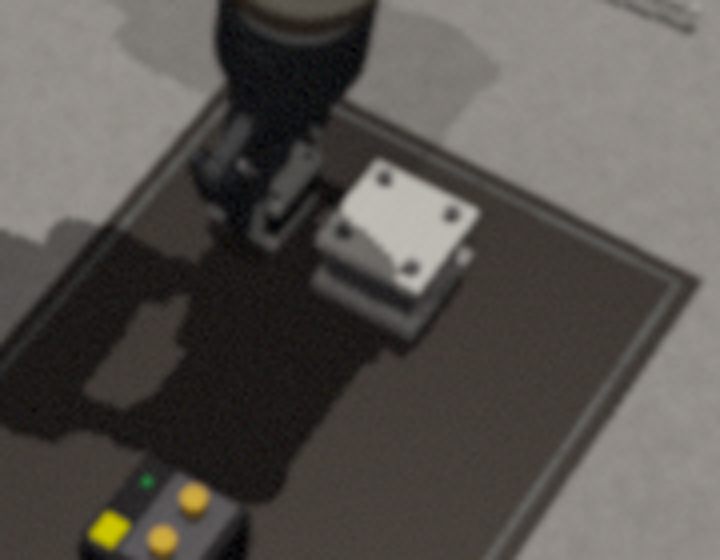

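Request:
{"op": "servo_tool", "data": {"targets": [0,0,0,0,0,0,0,0,0,0,0,0,0,0,0,0,0,0,0,0,0,0,0,0,0,0,0,0], "grip": -1}}

```text
clock: 31.5
tool_pos: [477.5, 154.6, 13.8]
tcp_rot: [-3.119, -0.011, 0.127]
ft_force: [0.5, 0.6, -0.1]
grip_width: 85.5
```

Request:
{"op": "servo_tool", "data": {"targets": [0.1,0,-1,0,0.2,0,-2,0,0.2,0,-3,0,0.2,0,-3,0,0.2,0,-3,0,0,0,0,0]}}

```text
clock: 32.1
tool_pos: [496.8, 152.2, 139.5]
tcp_rot: [-3.12, -0.011, 0.128]
ft_force: [0.4, 0.7, 1.0]
grip_width: 85.2
```

```bash
python3 -c "
from h import *
grab('wrist','w17')
plan(440,-329,150,-28,16)
"
```

```text
now [495.2 152.2 137.4] psi 0.45 tilt [4.89 1.12] 5.02 w 85.4 t 32.15 F [-0.2  0.7 -0.4]
world d [ -55.2 -481.2   12.6] turn 28.45
[[-0.37, 3.0, -0.11, 1.8], [-0.28, 3.01, -0.11, 1.8], [-0.19, 3.02, -0.11, 1.8], [-0.09, 3.02, -0.11, 1.8], [0.0, 3.03, -0.11, 1.8], [0.09, 3.02, -0.11, 1.8], [0.19, 3.02, -0.11, 1.8], [0.28, 3.01, -0.11, 1.8], [0.38, 3.0, -0.11, 1.8], [0.47, 2.99, -0.11, 1.8], [0.56, 2.97, -0.11, 1.8], [0.65, 2.96, -0.11, 1.8], [0.74, 2.93, -0.11, 1.8], [0.83, 2.91, -0.11, 1.8], [0.92, 2.88, -0.11, 1.8], [1.01, 2.85, -0.11, 1.8]]
```

View pics/w17.png

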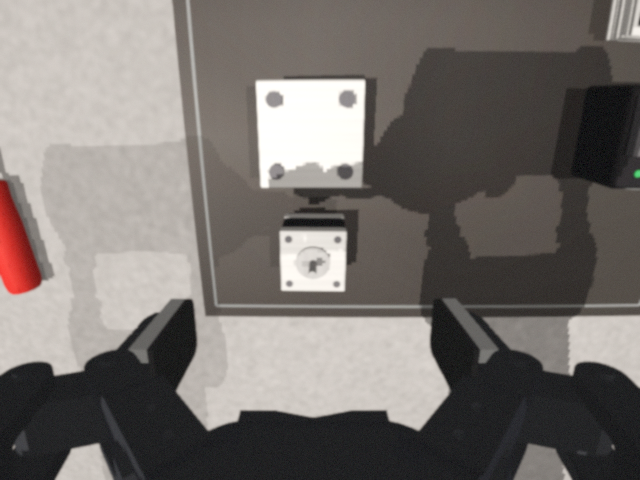

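Request:
{"op": "servo_tool", "data": {"targets": [-0.4,3,-0.2,2,-0.3,3,-0.2,2,-0.2,3,-0.2,2,-0.1,3,-0.1,2,0,3,-0.1,2,0.1,3,-0.1,2,0.2,3,-0.1,2,0.3,3,-0.1,2]}}

```text
clock: 32.95
tool_pos: [456.6, -90.1, 140.2]
tcp_rot: [-3.099, 0.43, 0.157]
ft_force: [0.6, -0.1, -0.5]
grip_width: 85.4
```

```bash
python3 -c "
from h import *
plan(440,-329,150,-28,8)
"
```

```text
now [456.6 -90.1 140.2] psi -15.83 tilt [ 5.76 -0.28] 5.78 w 85.4 t 32.95 F [ 0.6 -0.1 -0.5]
world d [ -16.6 -238.9    9.8] turn 12.17
[[0.6, 2.93, -0.17, 1.5], [0.68, 2.91, -0.17, 1.5], [0.75, 2.89, -0.17, 1.5], [0.83, 2.87, -0.17, 1.5], [0.91, 2.85, -0.17, 1.5], [0.98, 2.82, -0.17, 1.5], [1.06, 2.8, -0.17, 1.5], [1.13, 2.77, -0.17, 1.5]]
```

Request:
{"op": "servo_tool", "data": {"targets": [0.6,2.9,-0.2,2,0.7,2.9,-0.2,2,0.8,2.9,-0.2,2,0.9,2.9,-0.2,2,1.0,2.8,-0.2,2,1.1,2.8,-0.2,2,1.2,2.0,-0.2,0,0,0,0,0]}}

```text
clock: 33.75
tool_pos: [436.2, -299.8, 141.9]
tcp_rot: [-3.034, 0.774, 0.182]
ft_force: [-0.0, 0.3, 0.5]
grip_width: 85.3
```

```bash
python3 -c "
from h import *
grab('wrist','w18')
plan(440,-329,100,-28,8)
"
```

```text
now [ 436.  -298.2  141.5] psi -28.64 tilt [ 6.59 -1.32] 6.74 w 85.4 t 33.8 F [-1.2 -0.1 -0.7]
world d [  4.  -30.8 -41.5] turn -0.64
[[0.29, 0.3, 0.5, -0.1], [0.29, 0.3, 0.5, -0.1], [0.29, 0.3, 0.5, -0.1], [0.29, 0.3, 0.5, -0.1], [0.29, 0.3, 0.5, -0.1], [0.28, 0.3, 0.5, -0.1], [0.28, 0.3, 0.5, -0.1], [0.28, 0.31, 0.5, -0.1]]
```

View pics/w18.png

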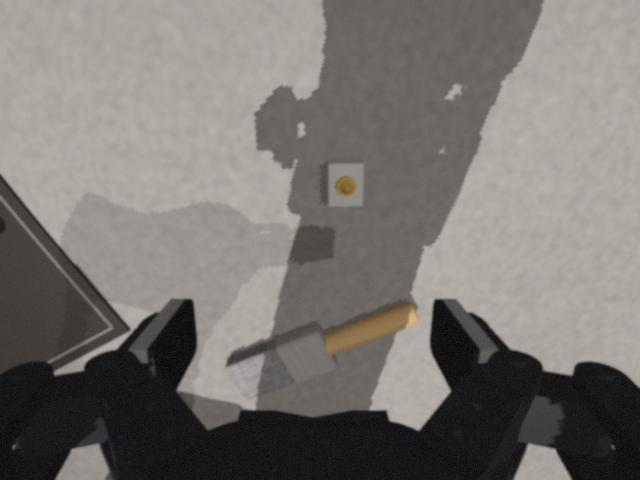

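Request:
{"op": "servo_tool", "data": {"targets": [4,0,0.4,0,4,0,0.4,0]}}

```text
clock: 34.0
tool_pos: [502.0, -331.5, 121.8]
tcp_rot: [-3.028, 0.771, 0.195]
ft_force: [0.2, -0.7, 0.9]
grip_width: 85.6
```

```bash
python3 -c "
from h import *
grab('wrist','w18');grab('wrist')
plan(440,-329,100,-28,8)
"
```

```text
now [ 502.9 -331.4  118.7] psi -28.57 tilt [ 7.22 -1.1 ] 7.32 w 85.5 t 34.1 F [-0.8  0.  -1.2]
world d [-62.9   2.4 -18.7] turn -0.57
[[-0.67, 0.34, 0.33, -0.1], [-0.67, 0.34, 0.33, -0.1], [-0.67, 0.34, 0.33, -0.1], [-0.67, 0.34, 0.33, -0.1], [-0.67, 0.34, 0.33, -0.1], [-0.67, 0.34, 0.33, -0.1], [-0.67, 0.34, 0.33, -0.1], [-0.67, 0.34, 0.33, -0.1]]
```

Request:
{"op": "servo_tool", "data": {"targets": [-1,0,0,0,-1,0,0,0,-1,0,0,0,-1,0,0,0]}}

```text
clock: 34.5
tool_pos: [463.9, -305.2, 122.4]
tcp_rot: [-3.024, 0.761, 0.208]
ft_force: [-0.2, -0.8, -0.2]
grip_width: 85.4
```

```bash
python3 -c "
from h import *
grab('wrist','w19')
plan(440,-329,100,-28,8)
"
```

```text
now [ 462.8 -304.3  122.5] psi -28.3 tilt [ 7.7  -0.94] 7.78 w 85.2 t 34.55 F [ 0.8 -0.4 -0.8]
world d [-22.8 -24.7 -22.5] turn -0.3
[[-0.07, 0.4, 0.3, -0.0], [-0.07, 0.4, 0.3, -0.0], [-0.07, 0.4, 0.3, -0.0], [-0.07, 0.4, 0.3, -0.0], [-0.07, 0.4, 0.3, -0.0], [-0.07, 0.4, 0.3, -0.0], [-0.07, 0.4, 0.3, -0.0], [-0.07, 0.4, 0.3, -0.0]]
```

Request:
{"op": "servo_tool", "data": {"targets": [0.4,0,0,0,0,0,0,0,0.4,0,0,0,0,0,0,0,0.4,0,0,0,0,0,0,0,0.4,0,0,0,0,0,0,0]}}

```text
clock: 35.35
tool_pos: [477.4, -310.7, 121.2]
tcp_rot: [-3.024, 0.759, 0.209]
ft_force: [-0.6, 0.4, 0.7]
grip_width: 85.3
```

```bash
python3 -c "
from h import *
plan(440,-329,100,-28,8)
"
```

```text
now [ 477.4 -310.7  121.2] psi -28.25 tilt [ 7.63 -0.94] 7.71 w 85.3 t 35.35 F [-0.6  0.4  0.7]
world d [-37.4 -18.3 -21.2] turn -0.25
[[-0.27, 0.42, 0.31, -0.0], [-0.27, 0.42, 0.31, -0.0], [-0.27, 0.42, 0.31, -0.0], [-0.27, 0.42, 0.31, -0.0], [-0.27, 0.42, 0.31, -0.0], [-0.27, 0.42, 0.31, -0.0], [-0.27, 0.42, 0.31, -0.0], [-0.27, 0.42, 0.31, -0.0]]
```

Request:
{"op": "servo_tool", "data": {"targets": [-1.0,0.3,0,0,-1.0,0.3,0,0,-1,0.3,0,0,0,0,0,0]}}

```text
clock: 35.75
tool_pos: [443.8, -303.7, 125.3]
tcp_rot: [-3.024, 0.759, 0.211]
ft_force: [0.4, -0.5, -0.2]
grip_width: 85.6
```

```bash
python3 -c "
from h import *
plan(440,-329,100,-28,8)
"
```

```text
now [ 443.8 -303.7  125.3] psi -28.24 tilt [ 7.72 -0.94] 7.8 w 85.6 t 35.75 F [ 0.4 -0.5 -0.2]
world d [ -3.8 -25.3 -25.3] turn -0.24
[[0.15, 0.3, 0.3, -0.0], [0.15, 0.3, 0.3, -0.0], [0.15, 0.3, 0.3, -0.0], [0.15, 0.3, 0.3, -0.0], [0.15, 0.3, 0.3, -0.0], [0.15, 0.3, 0.3, -0.0], [0.15, 0.3, 0.3, -0.0], [0.15, 0.3, 0.3, -0.0]]
```

```bash
python3 -c "
from h import *
grab('wrist','w20')
plan(440,-329,100,-28,8)
"
```

```text
now [ 444.4 -303.9  125.4] psi -28.24 tilt [ 7.68 -0.94] 7.76 w 85.4 t 35.8 F [-0.3 -0.3  0. ]
world d [ -4.4 -25.1 -25.4] turn -0.24
[[0.14, 0.3, 0.31, -0.0], [0.14, 0.3, 0.31, -0.0], [0.14, 0.3, 0.31, -0.0], [0.14, 0.3, 0.31, -0.0], [0.14, 0.3, 0.31, -0.0], [0.14, 0.3, 0.31, -0.0], [0.14, 0.3, 0.31, -0.0], [0.14, 0.3, 0.31, -0.0]]
```

View pics/w20.png

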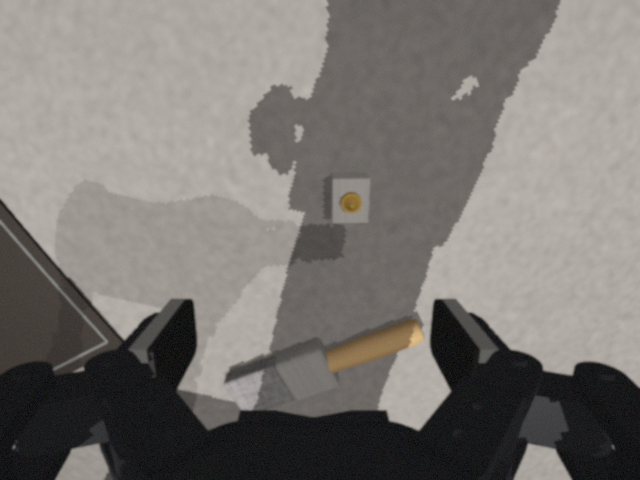

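```bash
python3 -c "
from h import *
d=grab('wrist')
c=meas(d,[(333,179),(369,179),(369,222),(333,223)],18)
plan(*c,22,-28,8)
"
```

```text
meas [ 441.2 -331. ] [22.3 28.4 23.2 29. ] [-118.3  154.9   63.2  -27.1]
now [ 444.9 -304.   125.4] psi -28.23 tilt [ 7.66 -0.94] 7.74 w 85.3 t 35.85 F [ 0.5 -0.9  0.4]
world d [  -3.7  -27.  -103.4] turn -0.23
[[0.29, 0.3, 1.27, -0.0], [0.29, 0.3, 1.27, -0.0], [0.29, 0.3, 1.27, -0.0], [0.29, 0.3, 1.27, -0.0], [0.29, 0.3, 1.27, -0.0], [0.29, 0.3, 1.27, -0.0], [0.29, 0.3, 1.27, -0.0], [0.29, 0.3, 1.27, -0.0]]
```

Request:
{"op": "servo_tool", "data": {"targets": [0.3,0.3,1.3,0,0.3,0.3,1.3,0,0.3,0.3,1.3,0,0.3,0.3,1.3,0,0.3,0.3,1.3,0,0.3,0.3,1.3,0,0.2,0.2,1,0,0,0,0,0]}}

```text
clock: 36.65
tool_pos: [440.9, -328.0, 25.3]
tcp_rot: [-3.022, 0.758, 0.214]
ft_force: [-0.6, 0.2, -0.3]
grip_width: 85.4
```

```bash
python3 -c "
from h import *
d=grab('wrist','w21')
plan(440.6,-330.5,4,-27.5,3)
"
```

```text
now [ 441.3 -328.2   26. ] psi -28.22 tilt [ 7.79 -0.87] 7.87 w 85.5 t 36.7 F [-1.3  0.6  0.2]
world d [ -0.7  -2.3 -22. ] turn -0.72
[[0.12, 0.07, 0.73, -0.2], [0.12, 0.07, 0.73, -0.2], [0.12, 0.07, 0.73, -0.2]]
```

View pics/w21.png

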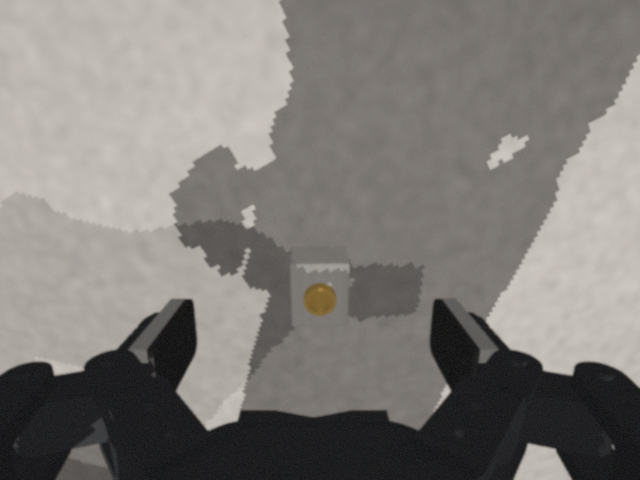

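Request:
{"op": "servo_tool", "data": {"targets": [0.1,0.1,0.8,0,0.1,0.1,0.7,0,0.1,0,0.5,0,0,0,0.1,0,0,0,0,0]}}

```text
clock: 37.2
tool_pos: [441.5, -331.4, 4.9]
tcp_rot: [-3.025, 0.758, 0.208]
ft_force: [0.2, -0.4, 0.7]
grip_width: 85.3
```

```bash
python3 -c "
from h import *
plan(440.6,-330.5,4,-27.5,3)
"
```

```text
now [ 441.5 -331.4    4.9] psi -28.2 tilt [ 7.59 -0.94] 7.67 w 85.3 t 37.2 F [ 0.2 -0.4  0.7]
world d [-0.9  0.9 -0.9] turn -0.7
[[-0.04, -0.01, 0.03, -0.2], [-0.04, -0.01, 0.03, -0.2], [-0.04, -0.01, 0.03, -0.2]]
```

Request:
{"op": "servo_tool", "data": {"targets": [0,0,0,0,0,0,0,0,0,0,0,0,0,0,0,0,0,0,0,0,0,0,0,0,0,0,0,0,0,0,0,0], "grip": 1, "squeeze": 30}}

```text
clock: 38.0
tool_pos: [442.2, -332.0, 6.0]
tcp_rot: [-3.026, 0.758, 0.205]
ft_force: [0.6, 0.0, 0.0]
grip_width: 23.3
```

```bash
python3 -c "
from h import *
d=grab('wrist','w22')
plan(440.6,-330.5,4,-27.5,3)
"
```

```text
now [ 442.3 -332.     6. ] psi -28.19 tilt [ 7.47 -0.98] 7.55 w 23.3 t 38.05 F [-0.5 -0.1 -0.4]
world d [-1.7  1.5 -2. ] turn -0.69
[[-0.06, -0.02, 0.08, -0.2], [-0.06, -0.02, 0.08, -0.2], [-0.06, -0.02, 0.08, -0.2]]
```

View pics/w22.png

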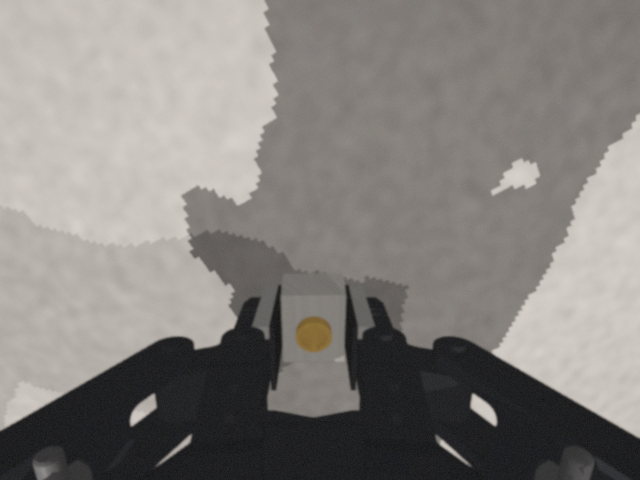

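```bash
python3 -c "
from h import *
d=grab('wrist');s,p,a,M=pose()
c=meas(d,[(281,294),(345,295),(346,362),(280,362)],18); c2=meas(d,[(313,333)]*4,28)
for q in(c,c2): print((M.T@(np.array([*q,0])-p)).round(1))
"
```

```text
meas [ 441.8 -331.2] [22.2 29.4 24.9 29.7] [-119.7  154.5   61.1  -30.7]
meas [ 447.1 -333.8] [0. 0. 0. 0.] [0. 0. 0. 0.]
[ 0.1 -0.6  6. ]
[ 5.9 -0.7  5.3]
```

Request:
{"op": "servo_tool", "data": {"targets": [0,0,-1,0,0.2,0,-2,0,0.3,0,-2.5,0,0.3,0,-2.5,0,0.3,0,-2.5,0,0.2,0,-2,0,0,0,0,0]}}

```text
clock: 38.8
tool_pos: [469.9, -343.9, 135.8]
tcp_rot: [-3.026, 0.758, 0.205]
ft_force: [-0.6, -0.8, -0.4]
grip_width: 23.2
```

```bash
python3 -c "
from h import *
plan(554,51,115,0.6,20)
"
```

```text
now [ 469.9 -343.9  135.8] psi -28.19 tilt [ 7.5  -0.95] 7.59 w 23.2 t 38.8 F [-0.6 -0.8 -0.4]
world d [ 84.1 394.9 -20.8] turn -28.79
[[-0.54, -1.94, 0.14, -1.4], [-0.49, -1.95, 0.14, -1.4], [-0.45, -1.97, 0.14, -1.4], [-0.4, -1.98, 0.14, -1.4], [-0.35, -1.99, 0.14, -1.4], [-0.3, -1.99, 0.14, -1.4], [-0.25, -2.0, 0.14, -1.4], [-0.2, -2.01, 0.14, -1.4], [-0.15, -2.01, 0.14, -1.4], [-0.09, -2.01, 0.14, -1.4], [-0.04, -2.02, 0.14, -1.4], [0.01, -2.02, 0.14, -1.4], [0.06, -2.02, 0.14, -1.4], [0.11, -2.01, 0.14, -1.4], [0.16, -2.01, 0.14, -1.4], [0.21, -2.01, 0.14, -1.4], [0.26, -2.0, 0.14, -1.4], [0.31, -1.99, 0.14, -1.4], [0.36, -1.98, 0.14, -1.4], [0.41, -1.97, 0.14, -1.4]]
```

Request:
{"op": "servo_tool", "data": {"targets": [-0.5,-2.0,0.1,-2,-0.5,-2.2,0.1,-2,-0.4,-2.4,0.1,-2,-0.3,-2.4,0.1,-2,-0.2,-2.4,0.1,-2,-0.1,-2.4,0.1,-2,-0.1,-2.4,0.1,-2,0,-2.4,0.1,-2]}}

```text
clock: 39.6
tool_pos: [510.1, -146.7, 122.3]
tcp_rot: [-3.075, 0.302, 0.217]
ft_force: [0.6, -0.9, -0.5]
grip_width: 23.4
```

```bash
python3 -c "
from h import *
plan(555,51,115,0.6,10)
"
```

```text
now [ 510.1 -146.7  122.3] psi -11.1 tilt [8.22 1.71] 8.42 w 23.4 t 39.6 F [ 0.6 -0.9 -0.5]
world d [ 44.9 197.7  -7.3] turn -11.7
[[0.07, -2.02, 0.12, -1.2], [0.11, -2.02, 0.12, -1.2], [0.15, -2.02, 0.12, -1.2], [0.19, -2.02, 0.12, -1.2], [0.23, -2.01, 0.12, -1.2], [0.28, -2.01, 0.12, -1.2], [0.32, -2.0, 0.12, -1.2], [0.36, -1.99, 0.12, -1.2], [0.4, -1.99, 0.12, -1.2], [0.44, -1.98, 0.12, -1.2]]
```

Request:
{"op": "servo_tool", "data": {"targets": [0.1,-2.2,0.1,-1,0.1,-2.3,0.1,-2,0.2,-2.3,0.1,-2,0.2,-2.3,0.1,-2,0.3,-2.3,0.1,-2,0.3,-2.3,0.1,-2,0.4,-2.0,0.1,0,0.3,-1.0,0,0]}}

```text
clock: 40.4
tool_pos: [532.4, 38.1, 108.8]
tcp_rot: [-3.064, -0.029, 0.242]
ft_force: [0.6, 0.5, -0.7]
grip_width: 23.1
```

Request:
{"op": "servo_tool", "data": {"targets": [0,0,0,0,0,0,0,0]}}

```text
clock: 40.6
tool_pos: [530.7, 39.8, 107.3]
tcp_rot: [-3.063, -0.034, 0.247]
ft_force: [0.1, 0.3, -0.2]
grip_width: 23.0
```

```bash
python3 -c "
from h import *
grab('wrist','w23')
plan(555,51,40,0.6,6)
"
```

```text
now [530.7  39.6 107.3] psi 1.56 tilt [9.11 3.99] 10.0 w 23.2 t 40.65 F [ 0.4  0.7 -1.3]
world d [ 24.3  11.4 -67.3] turn 0.96
[[0.58, -0.1, 1.05, 0.2], [0.58, -0.11, 1.05, 0.2], [0.58, -0.11, 1.05, 0.2], [0.58, -0.11, 1.05, 0.2], [0.58, -0.11, 1.05, 0.2], [0.58, -0.11, 1.05, 0.2]]
```

View pics/w23.png

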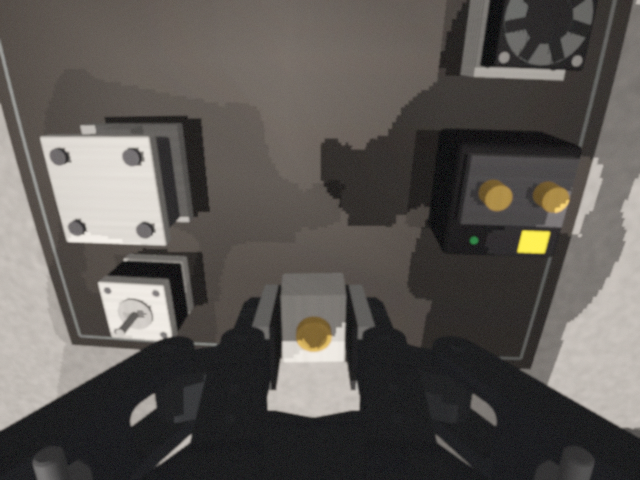

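Request:
{"op": "servo_tool", "data": {"targets": [0.6,-0.1,1,0.5,0.6,-0.1,1,0.5,0.6,-0.1,1,0,0.6,-0.1,1,0,0.6,-0.1,1,0,0.5,-0.1,1,0,0,0,0.2,0,0,0,0,0]}}

```text
clock: 41.45
tool_pos: [556.7, 48.3, 33.1]
tcp_rot: [-3.064, 0.002, 0.252]
ft_force: [0.2, -0.7, -0.5]
grip_width: 23.0
```

```bash
python3 -c "
from h import *
plan(555,51,18,0.6,4)
"
```

```text
now [556.7  48.3  33.1] psi 0.23 tilt [9.35 3.81] 10.14 w 23.0 t 41.45 F [ 0.2 -0.7 -0.5]
world d [ -1.7   2.7 -15.1] turn -0.37
[[0.02, -0.04, 0.38, -0.1], [0.02, -0.04, 0.38, -0.1], [0.02, -0.04, 0.38, -0.1], [0.02, -0.04, 0.38, -0.1]]
```

Request:
{"op": "servo_tool", "data": {"targets": [0.1,-0.1,0.5,0,0,-0.1,0.5,0,0,0,0.4,0,0,0,0.3,0,0,0,0,0,0,0,0,0]}}

```text
clock: 42.05
tool_pos: [555.3, 51.7, 16.2]
tcp_rot: [-3.065, 0.002, 0.249]
ft_force: [-0.4, -0.2, 0.6]
grip_width: 23.1
```

```bash
python3 -c "
from h import *
grab('wrist','w24')
plan(555,51,11,0.6,4)
"
```

```text
now [555.3  51.7  16.2] psi 0.24 tilt [9.23 3.79] 10.02 w 23.1 t 42.1 F [-0.2  0.1  0. ]
world d [-0.3 -0.7 -5.2] turn -0.36
[[0.01, 0.03, 0.13, -0.1], [0.01, 0.03, 0.13, -0.1], [0.01, 0.03, 0.13, -0.1], [0.01, 0.03, 0.13, -0.1]]
```

View pics/w24.png

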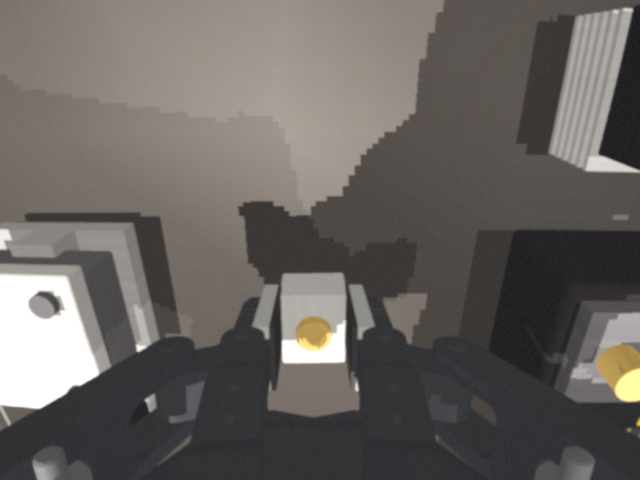

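Request:
{"op": "servo_tool", "data": {"targets": [0,0,0.3,0,0,0,0,0,0,0,0.2,0,0,0,0,0,0,0,0,0]}}

```text
clock: 42.6
tool_pos: [554.9, 51.9, 11.3]
tcp_rot: [-3.065, 0.002, 0.247]
ft_force: [-0.5, 0.6, -0.5]
grip_width: 22.9
```

Request:
{"op": "servo_tool", "data": {"targets": [0,0,0.1,0,0,0,0,0,0,0,0,0]}}

```text
clock: 42.9
tool_pos: [554.8, 52.0, 10.3]
tcp_rot: [-3.065, 0.002, 0.247]
ft_force: [-0.2, 0.1, -0.5]
grip_width: 23.1
```

Request:
{"op": "servo_tool", "data": {"targets": [0,0,0.1,0,0,0,0,0,0,0,0,0]}}

```text
clock: 43.2
tool_pos: [555.0, 52.0, 10.1]
tcp_rot: [-3.066, 0.002, 0.246]
ft_force: [-0.9, -0.8, -0.2]
grip_width: 22.9
```

Request:
{"op": "servo_tool", "data": {"targets": [0,0,0.1,0,0,0,0,0,0,0,0,0]}}

```text
clock: 43.5
tool_pos: [555.0, 52.0, 10.0]
tcp_rot: [-3.066, 0.002, 0.246]
ft_force: [0.2, -0.4, 1.0]
grip_width: 23.0
```

Request:
{"op": "servo_tool", "data": {"targets": [0,0,0.3,0]}}

```text
clock: 43.6
tool_pos: [555.2, 52.2, 9.2]
tcp_rot: [-3.066, 0.002, 0.246]
ft_force: [-4.8, 3.4, 23.4]
grip_width: 23.1
```

Request:
{"op": "servo_tool", "data": {"targets": [0,0,0,0,0,0,0,0,0,0,0,0,0,0,0,0,0,0,0,0,0,0,0,0], "grip": -0.2}}

```text
clock: 44.2
tool_pos: [555.2, 52.2, 8.4]
tcp_rot: [-3.066, 0.002, 0.246]
ft_force: [-0.0, -0.3, -0.4]
grip_width: 51.4
```

```bash
python3 -c "
from h import *
grab('wrist','w25')
plan(555,51,120,0.6,5)
"
```

```text
now [555.2  52.2   8.4] psi 0.24 tilt [9.12 3.78] 9.92 w 51.4 t 44.25 F [-0.3  0.4 -0.2]
world d [ -0.2  -1.2 111.6] turn -0.36
[[-0.36, -0.12, -2.2, -0.1], [-0.36, -0.12, -2.2, -0.1], [-0.36, -0.12, -2.2, -0.1], [-0.36, -0.12, -2.2, -0.1], [-0.36, -0.12, -2.2, -0.1]]
```

View pics/w25.png

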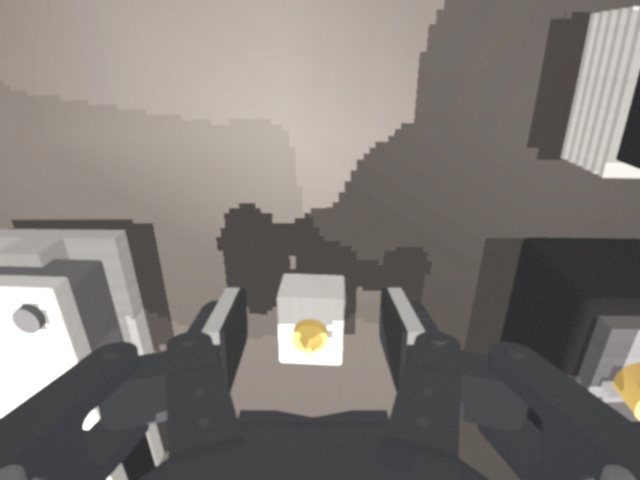

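Released upright. Retreat up and clear of the cameras' view.

Request:
{"op": "servo_tool", "data": {"targets": [-0.1,0,-0.8,0,-0.4,-0.1,-2.2,0,-0.4,-0.1,-2.5,0,-0.4,-0.1,-2.5,0,-0.4,-0.1,-2.5,0,-0.4,0,-2.5,0,-0.4,0,-2.5,0,-0.4,0,-2.5,0]}}

```text
clock: 45.05
tool_pos: [552.4, 44.2, 196.7]
tcp_rot: [-3.064, 0.002, 0.257]
ft_force: [-0.4, -0.4, -0.2]
grip_width: 51.2
```

```bash
python3 -c "
from h import *
grab('wrist','w26')
plan(380,-30,250,0.6,6)
"
```

```text
now [555.   43.7 201.9] psi 0.25 tilt [9.09 3.76] 9.88 w 51.1 t 45.1 F [ 2.7 -0.6  2.8]
world d [-175.   -73.7   48.1] turn -0.35
[[-3.01, 1.19, -0.41, -0.1], [-3.01, 1.19, -0.41, -0.1], [-3.01, 1.18, -0.41, -0.1], [-3.02, 1.18, -0.41, -0.1], [-3.02, 1.18, -0.41, -0.1], [-3.02, 1.18, -0.41, -0.1]]
```

View pics/w26.png

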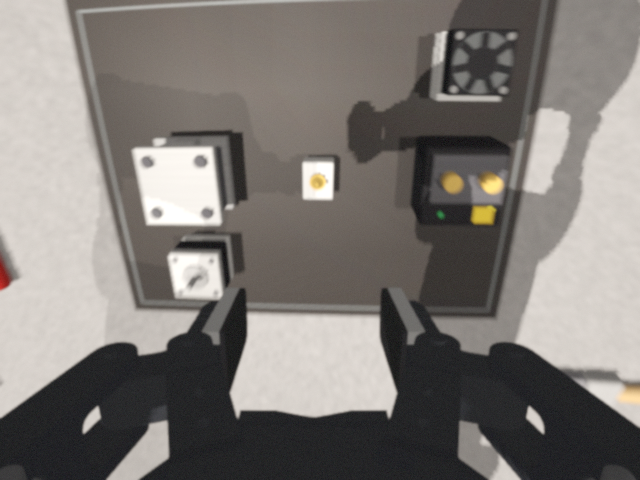

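Request:
{"op": "servo_tool", "data": {"targets": [-1.6,2.6,-0.6,0,-1.6,2.8,-0.6,0,-1.6,2.8,-0.6,0,-1.6,2.8,-0.6,0,-1.6,2.8,-0.6,0,-1.6,2.8,-0.6,0,-1.6,2.8,-0.6,0,-1.6,2.8,-0.6,0]}}

```text
clock: 45.9
tool_pos: [432.8, -186.8, 261.4]
tcp_rot: [-3.07, -0.009, 0.23]
ft_force: [-0.1, -0.0, 0.5]
grip_width: 51.4
```

Request:
{"op": "servo_tool", "data": {"targets": [-1.2,2.8,-0.6,0,-1.2,2.8,-0.6,0,-1.2,2.8,-0.6,0,-1.2,2.8,-0.6,0,-1.2,2.8,-0.6,0,-1.2,2.8,-0.6,0,0,2,0,0,0,0,0,0]}}

```text
clock: 46.7
tool_pos: [360.9, -387.9, 301.4]
tcp_rot: [-3.076, -0.0, 0.224]
ft_force: [-0.7, 0.6, -1.3]
grip_width: 51.4
```

```bash
python3 -c "
from h import *
for n in('top','scene'):
    d=grab(n,n+'9')['pixels']
    s=d[140:310,190:400] if n=='top' else d[160:370,240:460]
    f=3.5 if n=='top' else 2.8
    cv2.imwrite('pics/m9_%s.png'%n,cv2.resize(s,None,fx=f,fy=f,interpolation=2)[:,:,::-1])
plan(330,-350,250,0.6,6)
"
```

```text
now [ 361.6 -385.9  301.6] psi 0.37 tilt [8.26 3.3 ] 8.94 w 51.0 t 46.8 F [ 0.7  0.4 -0.2]
world d [-31.6  35.9 -51.6] turn -0.23
[[-0.39, -0.55, 0.96, -0.0], [-0.39, -0.55, 0.96, -0.0], [-0.39, -0.55, 0.96, -0.0], [-0.39, -0.55, 0.96, -0.0], [-0.39, -0.55, 0.96, -0.0], [-0.39, -0.55, 0.96, -0.0]]
```

View pics/m9_top.png

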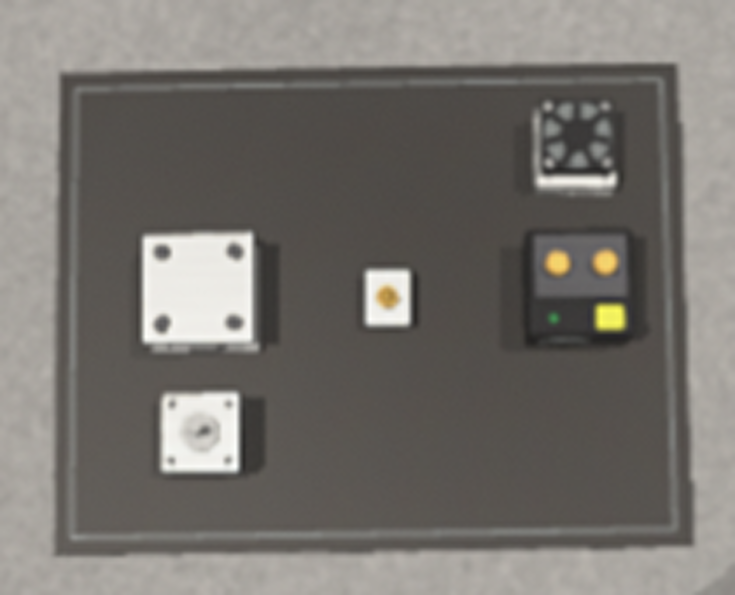

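View pics/m9_scene.png

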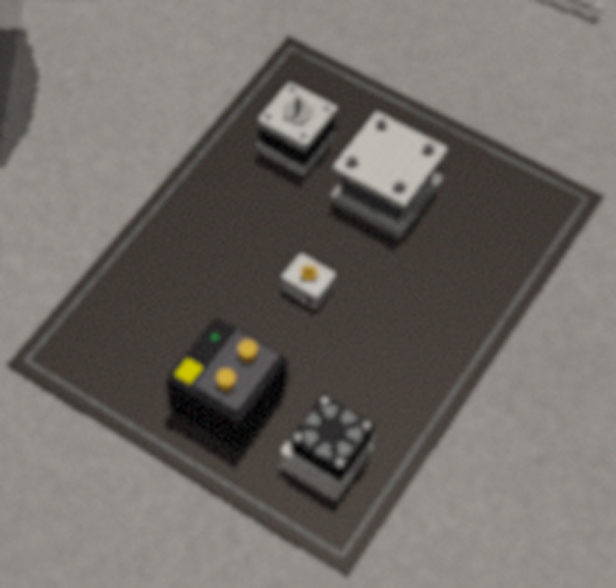

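View pics/top9.png

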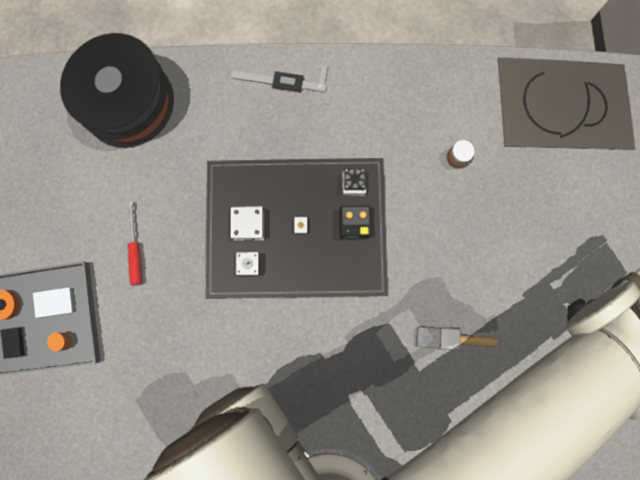

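Run:
```python
from h import *
D={n:grab(n) for n in('top','scene')}
A={'rail':([(142,233),(254,231),(260,343),(142,345)],47),'ph':([(529,231),(630,230),(631,344),(527,346)],47),'motor':([(163,393),(239,392),(241,472),(161,472)],43),'heater':([(364,268),(410,269),(411,327),(364,327)],21),'fan':([(547,106),(606,106),(608,162),(549,163)],47)}
B={'rail':[(377,112),(447,150),(407,207),(334,165)],'ph':[(215,320),(286,358),(240,416),(168,375)],'motor':[(296,82),(338,114),(302,151),(258,117)],'heater':[(304,254),(336,270),(314,297),(282,279)],'fan':[(324,400),(367,426),(339,463),(297,437)]}
C={}
for k,(pa,h) in A.items():
    a=(np.array(pa)+.5)/3.5-.5+[190,140]; b=(np.array(B[k])+.5)/2.8-.5+[240,160]
    C[k]=tri([ray(D['top'],a.mean(0)),ray(D['scene'],b.mean(0))]); print(k,'tri',C[k].round(1),end=' ')
    for n,p in(('top',a),('scene',b)):
        w=np.array([atz(D[n],q,h)[:2] for q in p]); e=np.roll(w,-1,0)-w
        print(n,w.mean(0).round(1),np.degrees(np.arctan2(e[:,1],e[:,0])).round(0),end=' ')
    print()
th=np.radians(.6);Q=np.array([[np.cos(th),np.sin(th)],[-np.sin(th),np.cos(th)]])
for a,b in(('fan','ph'),('motor','rail'),('heater','ph'),('heater','rail')): print(a,b,(Q@(C[a]-C[b])[:2]).round(1),np.hypot(*(C[a]-C[b])[:2]).round(1))
for n in D:
    for t in('jar','screwdriver','brush'):
        print(n,t,[(np.round(x['uv'],1).tolist(),round(x['conf'],2)) for x in models.place_of(t,n)[:1]])
s=monitor.sense();print(s['clock'])
```

```text
rail tri [553.9 155.3  45.9] top [553.3 154.8] [ -89. -176.   91.    1.] scene [554.4 155.4] [ -1. -88. 178.  90.] 
ph tri [553.9 -53.   44.9] top [552.8 -53.7] [-90. 180.  91.  -1.] scene [555.2 -52.8] [   3.  -91. -178.   89.] 
motor tri [474.8 154.1  39.5] top [474.1 153.4] [ -89. -178.   90.   -1.] scene [476.4 152.4] [-10. -94. 170.  84.] 
heater tri [551.8  52.5  20.9] top [551.6  52.3] [ -91. -179.   90.    0.] scene [552.   52.7] [   3.  -91. -179.   87.] 
fan tri [638.8 -53.8  47.5] top [639.  -53.8] [ -90. -179.   91.    1.] scene [638.5 -53.5] [ -0. -91. 180.  91.] 
fan ph [84.9 -1.7] 84.9
motor rail [-79.1  -0.4] 79.1
heater ph [ -1.  105.4] 105.5
heater rail [  -3.2 -102.8] 102.9
top jar [([459.7, 156.7], 0.76)]
top screwdriver [([134.0, 243.8], 0.87)]
top brush [([456.4, 342.1], 0.76)]
scene jar [([318.9, 436.4], 0.62)]
scene screwdriver [([420.2, 151.2], 0.72)]
scene brush [([164.4, 318.3], 0.65)]
47.2
```

Run:
```python
from h import *
d=grab('top')
a=cv2.imread('pics/top9.png')[160:205,330:385]; cv2.imwrite('pics/hz.png',cv2.resize(a,None,fx=12,fy=12,interpolation=2))
b=cv2.imread('pics/scene9.png')[295:345,335:380]; cv2.imwrite('pics/hz2.png',cv2.resize(b,None,fx=12,fy=12,interpolation=2))
for X in [(x,y,z) for z in(27,47,3) for x,y in[(617,-31.5),(617,-75.5),(661,-75.5),(661,-31.5)]]: print(X,((proj(d,X)-[330,160]+.5)*12-.5).round())
```

```text
(617, -31.5, 27) [160. 381.]
(617, -75.5, 27) [428. 381.]
(661, -75.5, 27) [423. 120.]
(661, -31.5, 27) [157. 120.]
(617, -31.5, 47) [165. 354.]
(617, -75.5, 47) [438. 354.]
(661, -75.5, 47) [433.  89.]
(661, -31.5, 47) [162.  89.]
(617, -31.5, 3) [154. 412.]
(617, -75.5, 3) [416. 411.]
(661, -75.5, 3) [412. 156.]
(661, -31.5, 3) [151. 156.]
```

View pics/hz.png

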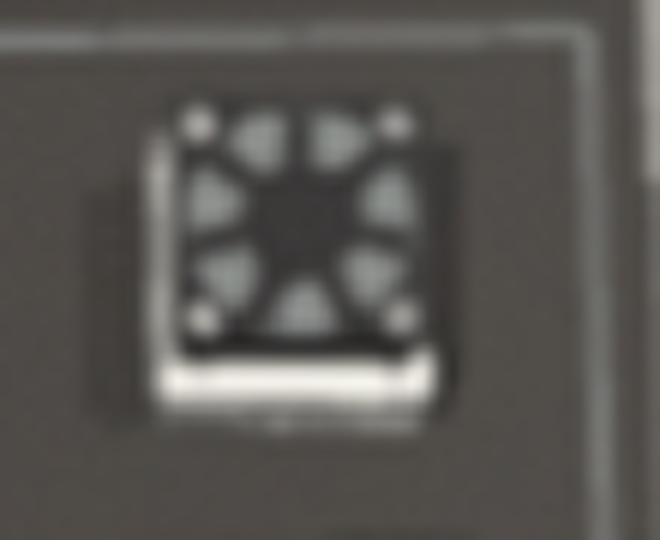

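View pics/hz2.png

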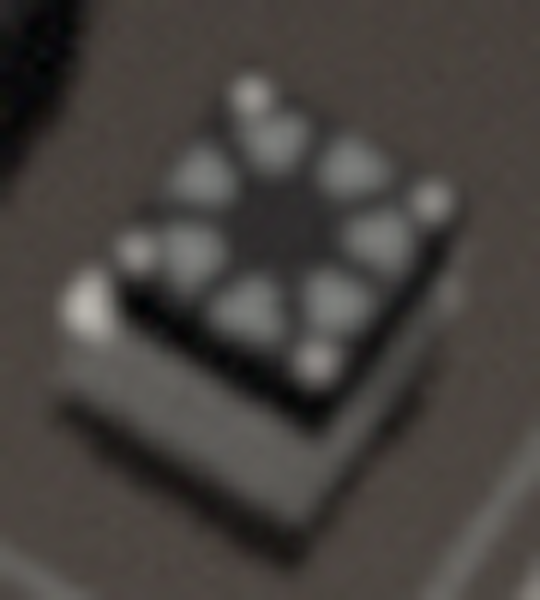

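```bash
python3 -c "
from plant import job,monitor
print(job.job_done()); s=monitor.sense(); print(s['clock'],s['joint_velocities'].round(3))"
```

```text
the job is handed in; nothing more can be done
None
the job is handed in; nothing more can be done
```

I placed the heat sink, fan, motor and heater block, moved the arm clear and handed the job in at about 47 s of the 96 s allowed. Every final check was within tolerance.

These are the last two-camera measurements, in mat axes:

| Part | Measured | Allowed |
|---|---|---|
| Heat sink, behind print head | about 82 mm, about 2 mm out of line | 67–97 mm, up to 15 mm out of line |
| Motor, in front of rail carriage | 79 mm, under 1 mm out of line | 66–96 mm, up to 15 mm out of line |
| Heater block, to print head and to rail carriage | 105 mm and 103 mm, 1 mm off the row line through the print head | 90–120 mm each, up to 15 mm off |
| Fan, centre to heat sink centre | about 3 mm | under 10 mm |

- **Square and upright:** every part looked upright, and most edges read within a few degrees of the mat's. The exception was the motor in the oblique camera, where edges read up to 10 degrees off, against 1–2 degrees in the top view. I put that down to hand-picked corners, and it is still under the 11-degree limit.
- **Bystanders:** the jar, screwdriver and brush show no visible movement in the pictures, within the networks' few-pixel noise.
- **Weaker checks:**
  - The fan covers most of the heat sink, so its centre rests on one visible edge and is good to a few millimetres.
  - The tool's tilt drifted to about 10 degrees by the last placing. The motor and heater block therefore touched down slightly tilted, under a brief press of about 23 N, and settled flat on release.

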